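# Photographing framed coins on a slide table

## Task

Photograph the framed coins that are in the wooden tray: turn the ring-light dial to the red marker before any picture is taken, lay the frames flat on the slide table, and with its handle slide each coin in turn to the centre under the lens and press the shutter button, in the order black, walnut, blue, white so that the pictures are numbered right (some frames are not there today; pass over them). Then put every frame back flat in the tray, face up and not on top of another, and turn the dial back to zero, without bumping the microscope or disturbing the books, the chess king or the pencil cup.

Things in the scene. Friction and masses are not known exactly. Their poses are not given: they have to be found in the camera images.
- scope: camera microscope on an arm over the slide table. Origin = middle of its lens face, 108 mm above the work surface, looking straight down; barrel 34 mm thick, 108 mm tall, white ring light 48 mm across; the arm (22 mm wide) runs along +x to a 28 mm column 210 mm away, top at 274 mm. Its x, y axes are those of the slides. Fixed; must not be bumped.
- carrier (a joint): x slide of the slide table: travel in m along the stand's +x (away from the robot), -0.075 to 0.075; at 0 with saddle 0 the table's middle is under the lens. Stays where it is left (about 2.5 N to move it, light damping).
- saddle (a joint): y slide of the slide table: travel in m along the stand's +y (to the robot's left), -0.075 to 0.15; beyond about 0.13 the whole table is clear of the lens for loading and unloading. Stays where it is left (about 2.5 N to move it).
- carrier_top (a point): middle of the slide table's felt top, 50 mm above the work surface: square aluminium plate 206 x 206 mm with room for four frames 2 x 2 (middles at x +-44, y +-49 mm from this point, long sides along y, cream corner dashes); a rim 4 mm thick and 4 mm high round its edge. Axes follow the slides.
- handle (a point): grip point of the slide table's handle: upright red post 20 mm thick, 44 mm tall, on a 30 mm wide bracket level with the felt, 136 mm from the table's middle on the robot's side (-x). The point is on the post's axis, 30 mm above the felt. Holding it, the table can be moved along both slides.
- dial_grip (a point): ring-light dial on the grey control box (115 x 170 x 36 mm): black bar grip 48 x 14 mm, 26 mm high, its top 73 mm above the work surface, on a 54 mm round skirt 10 mm high. Point on the axis 3 mm below the bar's top (70 mm above the work surface); its x axis lies along the bar and turns with it. White line on the bar's -x end = index.
- dial (a joint): angle of the ring-light dial, rad: 0 = off (stop, index towards the box's -x), growing clockwise seen from above, to 2.7. Turns with light friction, stays where it is left.
- dial_index (a point): where the dial's index points on the scale, 36 mm from the dial's axis
- dial_mark (a point): the red marker on the rim of the dial's scale, 36 mm from the axis: the light setting for this job, different from time to time
- shutter (a joint): travel of the shutter button, 0 up to 0.006 m fully down; springs back
- shutter_top (a point): top of the green shutter button, 30 mm across, on the control box 75 mm to the right (-y) of the dial; pressed straight down, about 4 N; takes the picture once it is over 3.5 mm down (58 mm above the work surface when up)
- tray_in (a point): middle of the inner floor of the open wooden tray (236 x 226 mm outside, rim 5 mm thick and 10 mm high, floor 5 mm above the work surface, dark red lining); four frames fit in it 2 x 2 (middles about x +-48 mm, y +-53 mm from this point, long sides along y). Fixed; axes along its sides, the 236 mm along x.
- books: bystander: two closed books stacked flat, red below blue, 110 x 160 x 50 mm; leave alone
- king: bystander: pale wooden chess king, 38 mm foot, 98 mm tall; leave alone
- pencils: bystander: terracotta pencil cup, 72 mm across, 90 mm tall, pencils to 150 mm; leave alone
- frame_black: small framed coin, all black: back board 66 mm along its x, 84 mm along its y, 5 mm thick, and on it, in the middle, a raised glazed box 40 mm along x, 58 mm along y, its top 18 mm above the underside; about 140 g, lying face up (z up). Grip the box across its 40 mm. Origin at the middle of the underside. May be absent (None).
- coin_black (a point): middle of the brass coin (29 mm) at the centre of the black frame, 16.5 mm above its underside
- frame_walnut: small framed coin, all walnut: back board 66 mm along its x, 84 mm along its y, 5 mm thick, and on it, in the middle, a raised glazed box 40 mm along x, 58 mm along y, its top 18 mm above the underside; about 140 g, lying face up (z up). Grip the box across its 40 mm. Origin at the middle of the underside. May be absent (None).
- coin_walnut (a point): middle of the silvery steel coin (29 mm) at the centre of the walnut frame, 16.5 mm above its underside
- frame_blue: small framed coin, all blue: back board 66 mm along its x, 84 mm along its y, 5 mm thick, and on it, in the middle, a raised glazed box 40 mm along x, 58 mm along y, its top 18 mm above the underside; about 140 g, lying face up (z up). Grip the box across its 40 mm. Origin at the middle of the underside. May be absent (None).
- coin_blue (a point): middle of the copper coin (29 mm) at the centre of the blue frame, 16.5 mm above its underside
- frame_white: small framed coin, all white: back board 66 mm along its x, 84 mm along its y, 5 mm thick, and on it, in the middle, a raised glazed box 40 mm along x, 58 mm along y, its top 18 mm above the underside; about 140 g, lying face up (z up). Grip the box across its 40 mm. Origin at the middle of the underside. May be absent (None).
- coin_white (a point): middle of the brass coin (29 mm) at the centre of the white frame, 16.5 mm above its underside

How it is judged:
By the outcome, as a careful person would: the job done as asked, in the order asked, and still so for the second after the job is handed in, with the robot touching nothing.
Of frame_black, frame_walnut, frame_blue, frame_white only 2 to 3 are there at a start; the rules pass over those that are not, and their reading is None.
At some moment in a run one of frame_black, frame_walnut, frame_blue, frame_white may be knocked a few centimetres aside while the robot is not near it.
Once in a run the grip may slacken for a moment while it holds something.
It also fails if it takes over 210 s, if anything falls off the work surface, if the arm or the gripper's body presses on something with over 40 N, if the wrist force passes 120 N, or if a joint passes its speed limit or range.

## Robot

A 6-joint arm with a two-finger parallel gripper is mounted at the origin on the work surface. World frame = base frame: x ahead of the robot, y to its left, z up, the work surface at z = 0. Lengths are in m, angles in rad, forces in N, time in s.
With the tool pointing down it reaches from about 0.375 to 0.9 m from the base axis. Payload 3.1 kg.
Tool frame: the origin (TCP) lies midway between the tips of the shut fingers; the grasp point (between the pads) lies robot.grip_depth behind it (robot.grip_depth is the distance from the TCP to the grasp point, in m); z points along the fingers, y is the line along which they close (so a half turn about z gives the same grasp; the last joint's range is limited). The gripper opens to 87 mm and grips with 3 to 60 N. Pads are 19 mm wide; open, the fingers measure 117 mm over their backs; the gripper's body (75 mm by 190 mm) begins 51 mm behind the grasp point.
Start: joints at [-0.178, 0.527, 1.433, -0, 1.181, -0.178], TCP at [0.625, 0, 0.223] pointing down, gripper open.
Joint ranges: [-3.08, 3.08], [-0.75, 2.2], [0.22, 2.44], [-1.43, 4.57], [0, 2.65], [-2.85, 2.85]. Speed limits (rad/s): [2.79, 2.79, 3.14, 3.14, 3.14, 3.14].

## Interface

Orientations are given as a unit quaternion [x, y, z, w].
In Python, from rig import robot, vision, ticket, get_obs gives the robot as it stands (robot), with the cameras (vision), the readings as plain functions and the job (ticket).
- The arm moves only by the tool move_tool, called after "Emit:" as name(argument=value, ...) on one line, values as JSON. Schema: {"type":"object","properties":{"offsets":{"type":"string"},"aperture":{"type":"number"},"clamp_n":{"type":"number"},"only":{"type":"string"},"quiet":{"type":"boolean"},"lines":{"type":"string"}},"required":["offsets"],"additionalProperties":false}. offsets is a string of 1 to 20 rows, one to a line, with the numbers parted by spaces; each row has 4 numbers: dx, dy, dz in m, then a turn about the tool's z in rad; each row shifts and turns the commanded pose from where the row before left it, along the tool's axes as they then stand; what a row does not reach is not made up. A row lasts 1/12 s, in which the tool goes at most 0.0417 m and 0.125 rad, less where a joint would pass 70% of its speed; a pose out of reach is approached as far as the arm can. aperture is the finger opening in m, set as the call begins (left out keeps the last). The fingers move at their own pace and stop on an object; clamp_n is the grip in N (left out, the last holds). Time passes only in rows, so rows that do not move let the fingers close. The tool returns the time, the measured TCP pose, the force, the opening and the grip force at its end. only (a regular expression) keeps the lines of the reply that match it, lines (a string "A,B") keeps lines A to B, and quiet returns only ok. Input that does not fit is refused with a message, and nothing moves.
- get_obs(): the state, without advancing time (a new reading comes with each control period).
- vision.camera(name): name is "scene" or "side" or "wrist"; returns a dict with "img" (384x512x3 uint8, red, green, blue), "fx", "fy", "cx", "cy" (pixels), "xyz" and "attitude" of the camera in the world. Camera axes: x right, y down, z forward; pixel columns grow to the right and rows downward; lengths in m; the calibration is good to about 2 mm. A picture is of the moment at which its call begins. There is no depth.
- ticket.hand_in(): hands the job in; it is judged then, once.
The state is a dict: "time": time; "q": joint angles; "joint_velocities": joint speeds; "joint_torque": joint torques, N m; "position": TCP position; "tool_rot": TCP orientation; "ft_force": force on the tool from outside, world axes, zero at the start; "moment": the same for the moment, N m; "grip_width": finger opening in m; "grip_force": force on a finger pad.
Only numpy, scipy, OpenCV 4.12 (cv2) and the standard library are available. Lean on these libraries where they do the work, as an engineer would, in place of code of your own. Each camera call takes 0.05 s, during which the arm holds its last target. There are 200 camera calls.

## Working session

There is one attempt and no reset: what is moved stays moved. The work goes in short steps, Python scripts to look and compute and a tool call to move; the robot and the scene stay as the last step left them, time stands still between calls to the robot, and variables do not carry over. Pictures are saved under pics/ and viewed, at most 14 in all, crops included, and the job is handed in when it is done.

```bash
ls; mkdir -p pics; python3 - <<'E'
from rig import robot, vision, ticket, get_obs
import cv2
o=get_obs(); print(o); print(robot.grip_depth)
for n in ("scene","side","wrist"):
    c=vision.camera(n); cv2.imwrite(f"pics/{n}0.png",c["img"][:,:,::-1]); print(n,{k:v for k,v in c.items() if k!="img"})
E
```

```text
pics
rig.py
{'time': 0.0, 'q': array([-1.78509877e-01,  5.28457912e-01,  1.43387883e+00, -2.77582998e-05,
        1.18135883e+00, -1.78520611e-01]), 'joint_velocities': array([ 5.79517415e-05,  9.63495308e-04, -1.76102279e-03, -3.11785831e-04,
       -1.37041851e-05,  6.28529598e-04]), 'joint_torque': array([-5.45745443e-04, -4.40045428e+01, -1.76593530e+01,  6.32597599e-02,
        5.83207863e-02, -1.53719384e-04]), 'position': array([6.24289419e-01, 1.43530373e-04, 2.21584149e-01]), 'tool_rot': array([ 7.07098859e-01,  7.07113921e-01, -6.10198637e-04, -8.56378309e-04]), 'ft_force': array([-0.78759832,  0.32178034,  0.32268152]), 'moment': array([ 0.02701688, -0.00430892,  0.03822965]), 'grip_force': 0.0, 'grip_width': 0.08701580920509405}
0.0187
scene {'fx': 411.7232750928389, 'fy': 411.7232750928389, 'cx': 255.9629457282949, 'cy': 196.22754615831167, 'xyz': array([1.21103567, 0.23855147, 0.9826216 ]), 'attitude': array([ 0.50774274,  0.79702923, -0.27392842, -0.17861951])}
side {'fx': 418.9126693073602, 'fy': 418.9126693073602, 'cx': 264.6835149437571, 'cy': 192.78669037536648, 'xyz': array([ 0.3296834 , -0.84141272,  1.05531131]), 'attitude': array([ 0.92482357, -0.15014604,  0.05259172, -0.34553096])}
wrist {'fx': 334.4743851158303, 'fy': 334.4743851158303, 'cx': 257.30334099851336, 'cy': 188.94304689887448, 'xyz': array([0.62428477, 0.07912421, 0.38411132]), 'attitude': array([ 9.89485785e-01,  9.45770168e-05, -8.97045002e-04,  1.44627343e-01])}
```

View pics/scene0.png

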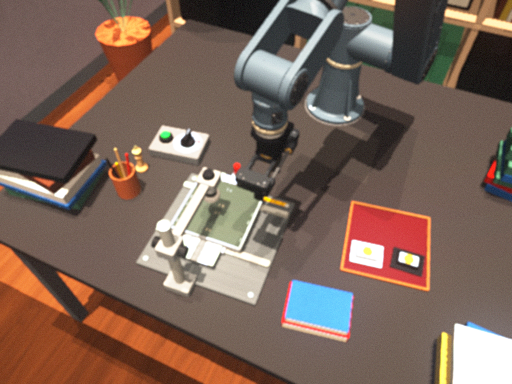

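View pics/side0.png

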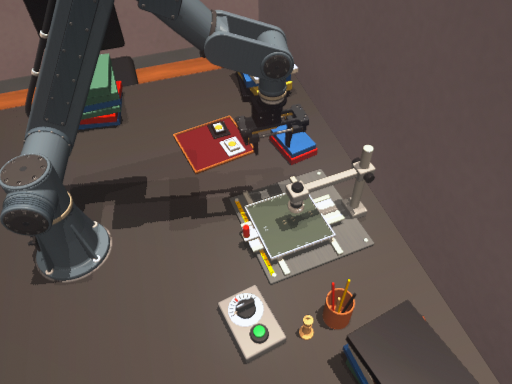

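Scene (512x384) shows a white frame at (367,254) and a black one at (407,262) in the tray, the dial at (188,138), the shutter at (166,136), the red handle at (237,168) and the lens at about (208,175). In the side view the dial is at (245,308), the shutter at (259,332), the handle at (246,232), black at (218,129), white at (232,145) and the lens at (296,207).

```bash
cat > h.py <<'E'
import numpy as np, cv2
from scipy.spatial.transform import Rotation as R
from rig import robot, vision, ticket, get_obs
def snap(n,save=None):
    c=vision.camera(n)
    if save: cv2.imwrite(f"pics/{save}.png",c["img"][:,:,::-1])
    return c
def ray(c,p):
    d=R.from_quat(c["attitude"]).apply([(p[0]-c["cx"])/c["fx"],(p[1]-c["cy"])/c["fy"],1.0]); return c["xyz"],d/np.linalg.norm(d)
def cast(c,p,z):
    o,d=ray(c,p); return o+d*(z-o[2])/d[2]
def tri(obs):   # [(cam,pix),...] -> point, residual
    A=np.zeros((3,3));b=np.zeros(3);rs=[ray(c,p) for c,p in obs]
    for o,d in rs: P=np.eye(3)-np.outer(d,d);A+=P;b+=P@o
    x=np.linalg.solve(A,b); return x,max(np.linalg.norm((np.eye(3)-np.outer(d,d))@(x-o)) for o,d in rs)
def proj(c,x):
    v=R.from_quat(c["attitude"]).inv().apply(np.asarray(x)-c["xyz"]); return np.array([c["cx"]+c["fx"]*v[0]/v[2],c["cy"]+c["fy"]*v[1]/v[2]])
def blobs(img,lo,hi,amin=15):
    m=cv2.inRange(cv2.cvtColor(img,cv2.COLOR_RGB2HSV),np.array(lo),np.array(hi))
    k,l,s,ce=cv2.connectedComponentsWithStats(m)
    return sorted([(int(s[i,4]),ce[i].round(1).tolist(),s[i,:4].tolist()) for i in range(1,k) if s[i,4]>=amin],reverse=True)
def state():
    o=get_obs(); Rm=R.from_quat(o["tool_rot"]).as_matrix(); return o,Rm
def yaw(Rm): return np.arctan2(Rm[1,1],Rm[0,1])  # world direction of tool y
E
python3 - <<'E'
from h import *
s=snap("scene");d=snap("side")
np.set_printoptions(precision=4,suppress=True)
for n,a,b in [("dial",(188,138),(245,308)),("shut",(166,136),(259,332)),("handle",(237,167),(246,230)),("black",(407,261),(218,129)),("white",(367,253),(232,145)),("king",(137,150),(308,321))]:
    print(n,*tri([(s,a),(d,b)]))
for n,c in (("scene",s),("side",d)):
    print(n,"green",blobs(c["img"],(50,120,80),(75,255,255))[:3]); print("red",blobs(c["img"],(0,170,120),(6,255,255))[:6])
    print("blue",blobs(c["img"],(100,120,120),(115,255,255))[:3])
E
```

```text
dial [ 0.4237 -0.3652  0.0512] 0.0036529959135886145
shut [ 0.4404 -0.4366  0.0468] 0.001514216661298093
handle [ 0.4923 -0.1522  0.081 ] 0.00260625764720486
black [0.541  0.383  0.0088] 0.0009670379909398832
white [0.5662 0.2778 0.012 ] 0.0006283341965276075
king [ 0.5577 -0.4606  0.0792] 0.0024760312925034464
scene green [(55, [165.1, 134.9], [160, 132, 11, 7])]
red [(1117, [397.5, 226.4], [347, 204, 80, 53]), (133, [490.9, 172.3], [485, 161, 12, 22]), (101, [416.1, 279.2], [399, 263, 27, 24]), (67, [127.5, 164.2], [125, 153, 6, 22]), (45, [236.0, 166.6], [233, 163, 7, 10]), (25, [390.0, 274.0], [386, 270, 9, 9])]
blue [(1532, [315.4, 303.7], [286, 280, 67, 51]), (138, [42.7, 197.1], [0, 183, 75, 25]), (73, [476.5, 326.5], [466, 322, 27, 11])]
side green [(117, [258.7, 330.9], [253, 325, 12, 13])]
red [(1219, [205.9, 144.5], [176, 118, 69, 52]), (111, [293.1, 150.9], [271, 136, 46, 25]), (75, [332.9, 295.9], [332, 282, 3, 29]), (59, [245.9, 230.5], [243, 225, 6, 12]), (56, [105.8, 115.8], [94, 113, 22, 6]), (43, [118.4, 85.2], [116, 81, 6, 12])]
blue [(386, [300.0, 142.3], [288, 132, 28, 23]), (68, [281.4, 137.6], [276, 133, 10, 14]), (64, [279.2, 128.2], [271, 125, 16, 8])]
```

View pics/wrist0.png

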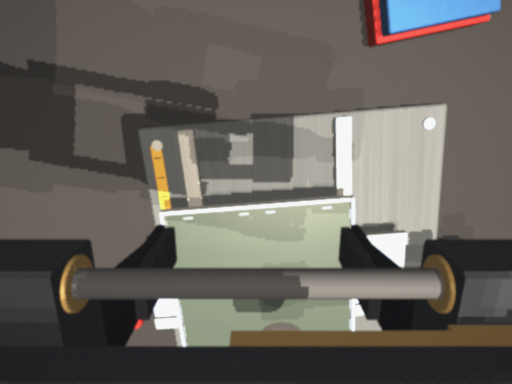

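The wrist view shows the slide table under the scope and the blue book at upper right. I'll move clear of the scope first, then look over the dial.

Emit:
move_tool(offsets="0 -0.04 -0.005 0\n0 -0.04 -0.005 0\n0 -0.04 -0.005 0\n0 -0.04 -0.005 0\n-0.02 -0.035 0 0\n-0.04 0 0 0\n-0.04 0 0 0\n-0.04 0 0 0\n-0.04 0 0 0\n-0.04 0 0 0\n-0.04 0 0 0\n-0.04 0 0 0\n-0.04 0 0 0\n-0.04 0 0 0\n-0.04 0 0 0\n-0.02 0 0 0\n0 0 0 0\n0 0 0 0")

```text
time: 1.75
position: [0.4294, -0.4407, 0.2419]
tool_rot: [0.708, 0.706, 0.0, -0.001]
ft_force: [0.7, -0.2, -0.5]
grip_width: 0.0874
grip_force: 0.0
```

```bash
python3 - <<'E'
from h import *
c=snap("wrist","w1"); print(c["xyz"],c["attitude"],state()[0]["position"])
print("green",blobs(c["img"],(45,100,60),(80,255,255))[:3]); print("red",blobs(c["img"],(0,150,100),(8,255,255),5)[:6])
E
```

```text
[ 0.42928925 -0.36185353  0.40439486] [ 9.89555270e-01 -1.01465976e-03 -3.06319419e-04  1.44150077e-01] [ 0.42952872 -0.43916763  0.24193038]
green [(634, [268.9, 163.3], [256, 149, 27, 29])]
red [(112, [476.9, 160.1], [461, 150, 51, 19]), (20, [454.9, 191.4], [452, 189, 7, 6])]
```

View pics/w1.png

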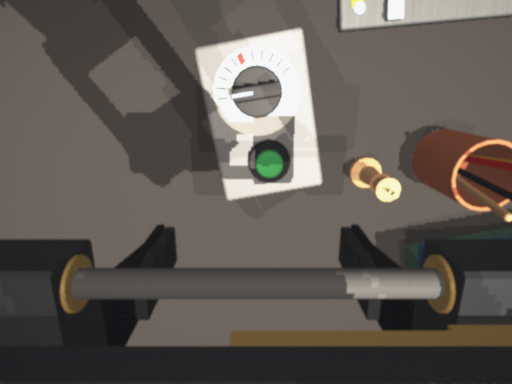

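Shutter is at (269,160), the dial's centre near (257,92) with its index to the left, and the red marker at (241,58). I'll crop for accuracy.

```bash
python3 - <<'E'
from h import *
im=cv2.imread("pics/w1.png")[25:145,190:330]
cv2.imwrite("pics/w1c.png",cv2.resize(im,None,fx=5,fy=5,interpolation=cv2.INTER_CUBIC))
hsv=cv2.cvtColor(im,cv2.COLOR_BGR2HSV)
m=((hsv[...,0]<12)|(hsv[...,0]>172))&(hsv[...,1]>110)&(hsv[...,2]>90)
ys,xs=np.nonzero(m); print(len(xs),xs.mean()+190,ys.mean()+25)
E
```

```text
26 240.6153846153846 58.46153846153846
```

View pics/w1c.png

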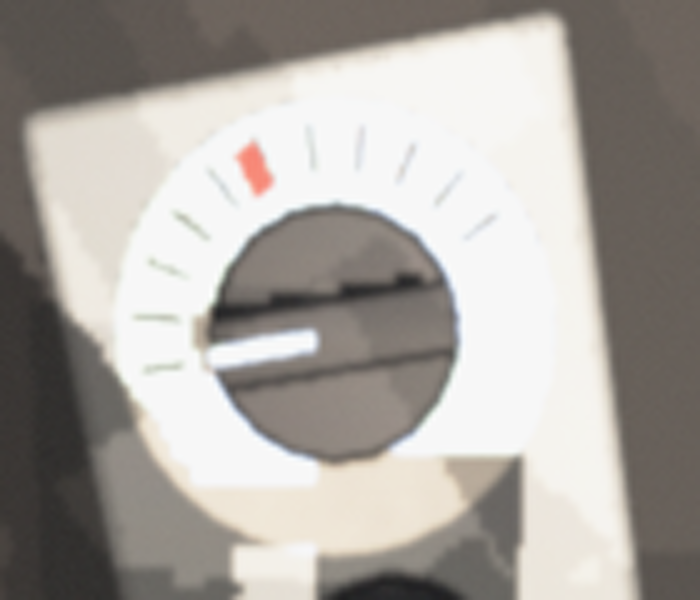

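```bash
cat > cams.py <<'E'
import numpy as np
w1=dict(fx=334.4743851158303,fy=334.4743851158303,cx=257.30334099851336,cy=188.94304689887448,xyz=np.array([0.42928925,-0.36185353,0.40439486]),attitude=np.array([9.89555270e-01,-1.01465976e-03,-3.06319419e-04,1.44150077e-01]))
E
python3 - <<'E'
from h import *; from cams import w1
px=lambda x,y:(190+x/5-.4,25+y/5-.4)
c=cast(w1,px(335,326),.037);print("centre",c)
a=lambda v:np.degrees(np.arctan2(v[1],v[0]))%360
m=cast(w1,px(255,168),.037)-c; z=cast(w1,px(165,368),.037)-c
i=cast(w1,px(210,357),.073)-cast(w1,px(315,340),.073)
top,bot=cast(w1,px(335,205),.047),cast(w1,px(335,460),.047)
print("marker",a(m),np.linalg.norm(m),"zero tick",a(z),np.linalg.norm(z),"index",a(i)); print("skirt centre",(cast(w1,px(212,330),.047)+cast(w1,px(456,330),.047))/2,(top+bot)/2)
b0,b1=px(25,115),px(560,15);v=cast(w1,b1,.036)-cast(w1,b0,.036);print("box",a(v),np.linalg.norm(v))
print("shutter",cast(w1,(268.9,162),.058))
s=snap("scene")
print("tri shutter",tri([(w1,(269,162.5)),(s,(165.1,134.9))]),"bar mid",cast(w1,px(332,335),.073))
E
```

```text
centre [ 0.4284324  -0.36227221  0.037     ]
marker 117.69173194155717 0.03516575112362425 zero tick 193.20422435933682 0.03705807682183669 index 188.71805273899295
skirt centre [ 0.42824803 -0.36304667  0.047     ] [ 0.42845086 -0.36406327  0.047     ]
box 9.616797221745845 0.11010693672419855
shutter [ 0.44126375 -0.43532157  0.058     ]
tri shutter (array([ 0.44144924, -0.43669438,  0.05340193]), np.float64(0.00016680209851973333)) bar mid [ 0.42794113 -0.36387179  0.073     ]
```

Emit:
move_tool(offsets="0.038 -0.0006 0 0\n0.038 -0.0006 0 0\n0 0 0.01 -0.125\n0 0 0.01 -0.125\n0 0 0.01 -0.125\n0 0 0.01 -0.125\n0 0 0.01 -0.125\n0 0 0.01 -0.125\n0 0 0.01 -0.125\n0 0 0.01 -0.125\n0 0 0.01 -0.125\n0 0 0.01 -0.125\n0 0 0.01 -0.125\n0 0 0.01 -0.125\n0 0 0.01 -0.125\n0 0 0.01 -0.112\n0 0 0 0\n0 0 0 0", aperture=0.05)

```text
time: 3.35
position: [0.4287, -0.3622, 0.1026]
tool_rot: [-0.082, 0.997, 0.001, -0.0]
ft_force: [0.2, 0.0, -0.2]
grip_width: 0.0503
grip_force: 0.0
```

```bash
python3 - <<'E'
from h import *
o,Rm=state(); t=np.array([.4283,-.3635,.053]); print(o["position"],np.degrees(yaw(Rm)),"tilt",Rm[:,2],"tool delta",Rm.T@(t-o["position"]),o["q"])
E
```

```text
[ 0.42870209 -0.36216771  0.10259594] 99.44464346730128 tilt [-9.43267182e-04  1.44587299e-03 -9.99998510e-01] tool delta [ 0.00058088 -0.00132666  0.04959432] [-9.00657411e-01  6.10971637e-01  1.69695934e+00  2.14081302e-04
  8.35380726e-01 -2.63643817e+00]
```

Emit:
move_tool(offsets="0.0006 -0.0013 0.02 0\n0 0 0.02 0\n0 0 0.0096 0\n0 0 0 0\n0 0 0 0")

```text
time: 3.77
position: [0.4285, -0.365, 0.0532]
tool_rot: [-0.083, 0.997, 0.0, -0.0]
ft_force: [-0.3, -0.3, -0.2]
grip_width: 0.05
grip_force: 0.0
```

Emit:
move_tool(offsets="0 0 0 0\n0 0 0 0\n0 0 0 0\n0 0 0 0\n0 0 0 0", aperture=0.0, clamp_n=12)

```text
time: 4.18
position: [0.4286, -0.3656, 0.0534]
tool_rot: [-0.083, 0.997, -0.0, 0.0]
ft_force: [0.6, -0.1, -0.2]
grip_width: 0.0244
grip_force: 0.0
```

Emit:
move_tool(offsets="0 0 0 0\n0 0 0 0\n0 0 0 0\n0 0 0 0")

```text
time: 4.52
position: [0.4281, -0.3645, 0.0531]
tool_rot: [-0.083, 0.997, 0.001, -0.0]
ft_force: [0.1, 3.9, 3.8]
grip_width: 0.0138
grip_force: 12.0
```

```bash
python3 - <<'E'
from h import *
o,Rm=state(); print(o["position"],np.degrees(yaw(Rm)),o["ft_force"],o["moment"],o["grip_width"])
E
```

```text
[ 0.42814629 -0.36445044  0.0530938 ] 99.50884241251049 [0.14954771 3.8650948  3.82030027] [ 0.6929436  -0.03369383 -0.03237149] 0.013840004434466714
```

Emit:
move_tool(offsets="0 0 0 0.1\n0 0 0 0.12\n0 0 0 0.12\n0 0 0 0.12\n0 0 0 0.12\n0 0 0 0.12\n0 0 0 0.12\n0 0 0 0.12\n0 0 0 0.12\n0 0 0 0.12\n0 0 0 0.073\n0 0 0 0\n0 0 0 0")

```text
time: 5.6
position: [0.4284, -0.364, 0.0531]
tool_rot: [0.516, 0.856, 0.001, -0.001]
ft_force: [1.8, 4.4, 5.1]
grip_width: 0.0139
grip_force: 12.0
```

```bash
python3 - <<'E'
from h import *
o,Rm=state(); print(o["position"],np.degrees(yaw(Rm)),o["ft_force"],o["moment"],o["grip_width"])
c=snap("side","s1"); im=c["img"][275:365,205:300,::-1]; cv2.imwrite("pics/s1c.png",cv2.resize(im,None,fx=6,fy=6,interpolation=cv2.INTER_CUBIC))
E
```

```text
[ 0.42840824 -0.36396132  0.05306703] 27.80445934974546 [1.84986293 4.41287625 5.06988355] [ 0.96238985 -0.23914888 -0.06553417] 0.01387879596562711
```

Emit:
move_tool(offsets="0 0 0 0\n0 0 0 0\n0 0 -0.01 0\n0 0 -0.03 0\n0 0 -0.04 0\n0 0 -0.04 0\n-0.03 0 -0.03 0\n-0.04 0 0 0\n-0.01 0 0 0\n0 0 0 0\n0 0 0 0", aperture=0.06)

```text
time: 6.57
position: [0.4648, -0.4358, 0.2024]
tool_rot: [0.517, 0.856, 0.0, -0.0]
ft_force: [-0.8, 0.6, -0.3]
grip_width: 0.06
grip_force: 0.0
```

```bash
python3 - <<'E'
from h import *
c=snap("wrist","w2"); print(repr(c["xyz"]),repr(c["attitude"]),state()[0]["position"])
p=proj(c,[.4283,-.3635,.037]).round().astype(int);print(p)
im=c["img"][max(0,p[1]-60):p[1]+60,p[0]-70:p[0]+70,::-1]; cv2.imwrite("pics/w2c.png",cv2.resize(im,None,fx=5,fy=5,interpolation=cv2.INTER_CUBIC))
E
```

```text
array([ 0.42799777, -0.36586439,  0.36489901]) array([0.96071833, 0.23698345, 0.0343285 , 0.14028786]) [ 0.46442125 -0.43467496  0.20193949]
[259  87]
```

View pics/w2c.png

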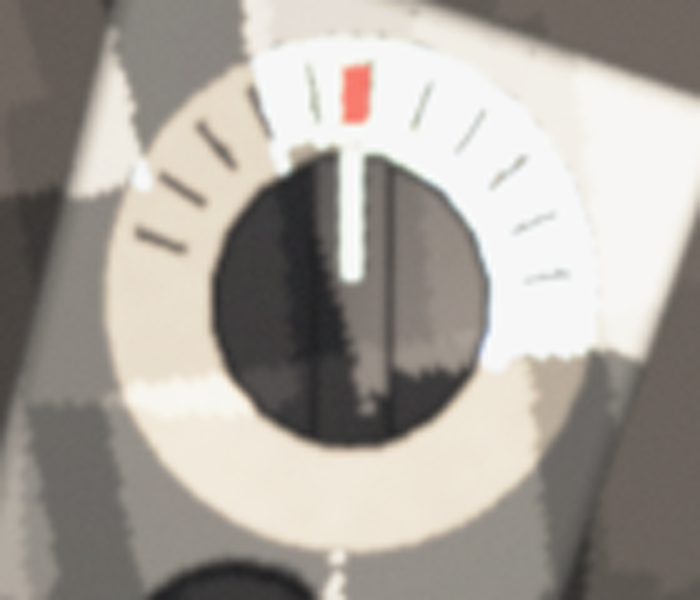

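The index points straight up at crop x≈350 and the red marker is at (357,93), so they are nearly aligned. I'll compute the leftover angle.

```bash
python3 - <<'E'
from h import *; from cams import w1
w2=dict(w1,xyz=np.array([0.42799777,-0.36586439,0.36489901]),attitude=np.array([0.96071833,0.23698345,0.0343285,0.14028786]))
px=lambda x,y:(189+x/5-.4,27+y/5-.4)
a=lambda v:np.degrees(np.arctan2(v[1],v[0]))%360
c=cast(w2,px(351,294),.037); m=cast(w2,px(357,93),.037)
print(c,a(m-c),"about prior centre",a(m[:2]-[.4283,-.3635]),"index",a(cast(w2,px(350.5,160),.073)-cast(w2,px(350.5,278),.073)))
print("red tri",tri([(w1,(240.6,58.5)),(w2,px(357,93))]))
E
```

```text
[ 0.42750691 -0.36229029  0.037     ] 115.99245255182197 about prior centre 116.28104088983666 index 117.77734322323515
red tri (array([ 0.41304587, -0.33296107,  0.05563012]), np.float64(8.785641912338154e-05))
```

Emit:
move_tool(offsets="0 0 -0.02 0.12\n0 0 -0.02 0.12\n0 0 -0.02 0.12\n0 0 -0.02 0.12\n0.035 -0.02 0 0\n0.035 -0.02 0 0\n0.041 0 0 0\n0.041 0 0 0\n0.041 0 0 0\n0.041 0 0 0\n0.041 0 0 0\n0.041 0 0 0\n0.041 0 0 0\n0.041 0 0 0\n0.041 0 0 0\n0.041 0 0 0\n0.035 0.02 0 0\n0.035 0.02 0 0\n0.035 0.02 0 0\n0.035 0.02 0 0")

```text
time: 8.28
position: [0.5011, 0.1866, 0.282]
tool_rot: [0.705, 0.709, -0.001, -0.001]
ft_force: [1.2, -1.4, 0.2]
grip_width: 0.0599
grip_force: 0.0
```

Emit:
move_tool(offsets="0.03 0.02 -0.01 0\n0 0.01 -0.01 0\n0 0 0 0\n0 0 0 0")

```text
time: 8.62
position: [0.5312, 0.2146, 0.3018]
tool_rot: [0.705, 0.709, -0.001, -0.0]
ft_force: [0.9, -0.2, -0.9]
grip_width: 0.06
grip_force: 0.0
```

```bash
python3 - <<'E'
from h import *
c=snap("wrist","w3"); print(repr(c["xyz"]),repr(c["attitude"]),state()[0]["position"])
s=snap("scene","s3");d=snap("side","d3")
z=lambda im,x,y,w,h,f:cv2.resize(im[y:y+h,x:x+w,::-1],None,fx=f,fy=f,interpolation=cv2.INTER_CUBIC)
a=z(s["img"],140,130,160,150,2.5); b=z(d["img"],225,165,160,150,2.5)
out=np.zeros((600,800,3),np.uint8); out[:375,:400]=a; out[:375,400:]=b; w=cv2.resize(c["img"][:240,:,::-1],(480,225)); out[375:,:480]=w
cv2.imwrite("pics/mos3.png",out)
E
```

```text
array([0.53079107, 0.29380987, 0.4641261 ]) array([ 9.89397389e-01,  2.66262769e-03, -6.14257704e-04,  1.45207921e-01]) [0.53057543 0.21400359 0.30139442]
```

View pics/mos3.png

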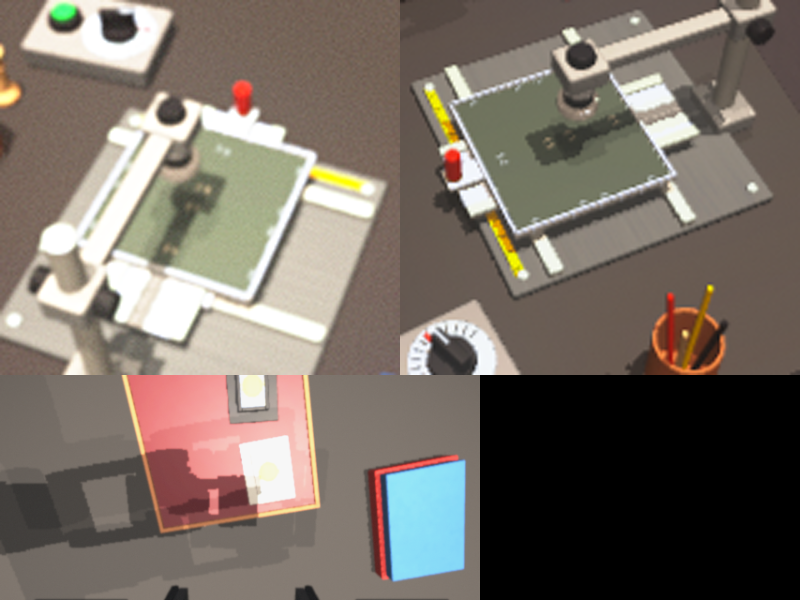

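The mosaic shows only the white and black frames in the tray, the white one at wrist px (285,100) and the black one at (268,15). The table corners, ring and handle are clear in both fixed views.

```bash
python3 - <<'E'
from h import *
np.set_printoptions(precision=4,suppress=True)
s=snap("scene");d=snap("side")
S=lambda x,y:(140+x/2.5-.3,130+y/2.5-.3); D=lambda x,y:(225+(x-400)/2.5-.3,165+y/2.5-.3)
for n,a,b in [("rim -x+y",(313,153),(452,103)),("rim +x+y",(248,298),(611,66)),("ring",(181,165),(577,107)),("knobtop",(171,104),(581,50)),("handle top",(242,88),(453,154)),("column top",(62,236),(748,2)),
   ("plate -x+y",(384,185),(413,87))]:
    print(n,*tri([(s,S(*a)),(d,D(*b))]))
print("side corner casts at .054:",[cast(d,D(*p),.054) for p in [(452,103),(517,232),(673,175),(611,66)]])
print("scene casts:",[cast(s,S(*p),.054) for p in [(313,153),(248,298)]])
E
```

```text
rim -x+y [ 0.5214 -0.0479  0.0569] 0.0020141942836685834
rim +x+y [ 0.7281 -0.0385  0.0455] 0.010748612068486107
ring [ 0.6433 -0.1493  0.1199] 0.002135181883639926
knobtop [ 0.6435 -0.1506  0.218 ] 0.0008701810818680468
handle top [ 0.4946 -0.1506  0.0944] 0.0009106073557320532
column top [ 0.8341 -0.1551  0.2349] 0.0036190132787277396
plate -x+y [0.4912 0.0335 0.0063] 0.0009309337706642257
side corner casts at .054: [array([ 0.5233, -0.0474,  0.054 ]), array([ 0.5391, -0.2483,  0.054 ]), array([ 0.7361, -0.2328,  0.054 ]), array([ 0.7318, -0.0538,  0.054 ])]
scene casts: [array([ 0.5173, -0.0478,  0.054 ]), array([ 0.7234, -0.0298,  0.054 ])]
```

Emit:
move_tool(offsets="-0.03 -0.02 0.005 0\n-0.03 -0.02 0.005 0\n-0.03 -0.02 0.005 0\n-0.03 -0.02 0.005 0\n-0.04 0 0.005 0\n-0.04 0 0.005 0\n-0.04 0 0.005 0\n-0.04 0 0.005 0\n-0.04 0 0.005 0\n-0.04 0 0 0\n-0.02 0 0 0\n0 0 0 0\n0 0 0 0")

```text
time: 9.95
position: [0.4534, -0.1667, 0.2572]
tool_rot: [0.707, 0.707, 0.0, -0.001]
ft_force: [-0.4, 0.5, -0.7]
grip_width: 0.0602
grip_force: 0.0
```

```bash
python3 - <<'E'
from h import *
c=snap("wrist","w4"); print(repr(c["xyz"]),repr(c["attitude"]))
E
```

```text
array([ 0.45309892, -0.08785295,  0.41965541]) array([ 9.89532333e-01,  7.19739448e-05, -2.85404232e-04,  1.44311040e-01])
```

Emit:
move_tool(offsets="-0.04 0 0 0\n-0.04 0 0 0\n0 0 0 0\n0 0 0 0")

```text
time: 10.33
position: [0.4546, -0.2457, 0.2574]
tool_rot: [0.706, 0.708, 0.0, -0.0]
ft_force: [0.2, 0.7, -0.2]
grip_width: 0.0596
grip_force: 0.0
```

```bash
python3 - <<'E'
from h import *
c=snap("wrist","w5"); print(repr(c["xyz"]),repr(c["attitude"]))
a=cv2.imread("pics/w4.png")[:200,200:]; b=cv2.imread("pics/w5.png")[:200,200:]
cv2.imwrite("pics/m5.png",cv2.resize(np.vstack([a,b]),(468,600))) if 0 else cv2.imwrite("pics/m5.png",cv2.resize(np.vstack([a,b]),None,fx=1.5,fy=1.5,interpolation=cv2.INTER_CUBIC))
E
```

```text
array([ 0.45398801, -0.16681149,  0.41980992]) array([9.89501951e-01, 1.30815520e-03, 2.38720424e-04, 1.44513396e-01])
```

View pics/m5.png

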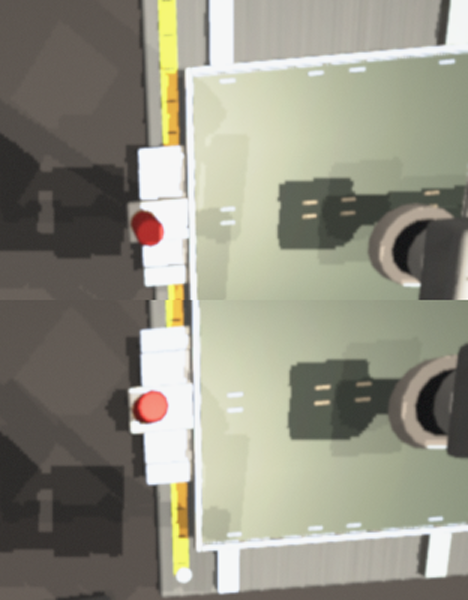

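```bash
cat >> cams.py <<'E'
w4=dict(w1,xyz=np.array([0.45309892,-0.08785295,0.41965541]),attitude=np.array([9.89532333e-01,7.19739448e-05,-2.85404232e-04,1.44311040e-01]))
w5=dict(w1,xyz=np.array([0.45398801,-0.16681149,0.41980992]),attitude=np.array([9.89501951e-01,1.30815520e-03,2.38720424e-04,1.44513396e-01]))
E
python3 - <<'E'
from h import *; from cams import *
np.set_printoptions(precision=4,suppress=True)
A=lambda x,y:(200+x/1.5-.2,y/1.5-.2); B=lambda x,y:(200+x/1.5-.2,(y-300)/1.5-.2)
def circ(P):
    M=np.c_[2*P[:,:2],np.ones(len(P))]; s=np.linalg.lstsq(M,(P[:,:2]**2).sum(1),rcond=None)[0]; return s[:2],np.sqrt(s[2]+s[:2]@s[:2])
for z in (.108,.113,.118,.123):
    print(z,circ(np.array([cast(w4,A(*p),z) for p in [(370,246),(412,205),(405,287)]])),circ(np.array([cast(w5,B(*p),z) for p in [(388,408),(440,357),(430,450)]])))
print("left edge tri",tri([(w4,A(370,246)),(w5,B(388,408))]))
print("handle top tri",tri([(w4,A(143,215)),(w5,B(150,400))]),cast(w5,B(150,407),.094))
c1,c2=cast(w4,A(187,70),.054),cast(w5,B(197,550),.054); e=cast(w4,A(467,46),.054)
print("rim corners",c1,c2,np.linalg.norm(c1-c2),"yaw",np.degrees(np.arctan2(*(c1-c2)[[0,1]]))*-1,"edge yaw",np.degrees(np.arctan2(*(e-c1)[[1,0]])))
def ring(i,n):
    im=cv2.imread(f"pics/{n}.png"); g=cv2.cvtColor(im,cv2.COLOR_BGR2HSV); print(n,[im[y,x].tolist() for x,y in i])
ring([(450,164),(460,140),(440,164)],"w4"); ring([(462,72),(470,90),(455,72)],"w5")
E
```

```text
0.108 (array([ 0.6595, -0.1561]), np.float64(0.02676557451005305)) (array([ 0.6569, -0.1499]), np.float64(0.025821580609262536))
0.113 (array([ 0.6562, -0.155 ]), np.float64(0.026336164757315414)) (array([ 0.6537, -0.1502]), np.float64(0.02540752096983596))
0.118 (array([ 0.6529, -0.154 ]), np.float64(0.025906755004562815)) (array([ 0.6504, -0.1505]), np.float64(0.024993461330402634))
0.123 (array([ 0.6496, -0.1529]), np.float64(0.025477345251818457)) (array([ 0.6472, -0.1507]), np.float64(0.024579401690973512))
left edge tri (array([ 0.6234, -0.1524,  0.123 ]), np.float64(0.0006304259669750454))
handle top tri (array([ 0.4959, -0.1444,  0.0548]), np.float64(0.001657598516389635)) [ 0.4931 -0.1509  0.094 ]
rim corners [ 0.5209 -0.0463  0.054 ] [ 0.5369 -0.2495  0.054 ] 0.20382019238916604 yaw 4.500651143192256 edge yaw 4.55855617812811
w4 [[86, 94, 100], [72, 80, 82], [134, 157, 150]]
w5 [[79, 86, 92], [79, 85, 90], [54, 59, 55]]
```

Emit:
move_tool(offsets="0.032 0.013 0 -0\n0.032 0.013 0 0\n0.031 0.013 0 0\n0 0 0.01 -0.118\n0 0 0.01 -0.118\n0 0 0.01 -0.118\n0 0 0.01 -0.118\n0 0 0.01 -0.118\n0 0 0.01 -0.118\n0 0 0.01 -0.118\n0 0 0.01 -0.118\n0 0 0.01 -0.118\n0 0 0.01 -0.118\n0 0 0.01 -0.118\n0 0 0.01 -0.118\n0 0 0 -0.118\n0 0 0 -0.115\n0 0 0 0\n0 0 0 0", aperture=0.06)

```text
time: 11.97
position: [0.4927, -0.1486, 0.1376]
tool_rot: [-0.041, 0.999, 0.0, -0.0]
ft_force: [0.3, -0.1, 0.6]
grip_width: 0.06
grip_force: 0.0
```

```bash
python3 - <<'E'
from h import *
o,Rm=state(); t=np.array([.4935,-.1508,.0613]); print(o["position"],np.degrees(yaw(Rm)),"tool delta",Rm.T@(t-o["position"]),o["q"])
E
```

```text
[ 0.49274547 -0.14858654  0.1376116 ] 94.66201405123398 tool delta [-0.00062093 -0.00232964  0.07630934] [-5.10454761e-01  5.06798772e-01  1.78928575e+00  4.26518132e-04
  8.46493417e-01 -2.16290162e+00]
```

Emit:
move_tool(offsets="-0.0006 -0.0023 0.03 0\n0 0 0.03 0\n0 0 0.016 0\n0 0 0 0\n0 0 0 0")

```text
time: 12.38
position: [0.4935, -0.1519, 0.0611]
tool_rot: [-0.041, 0.999, 0.001, -0.001]
ft_force: [0.4, 0.2, 0.5]
grip_width: 0.0601
grip_force: 0.0
```

Emit:
move_tool(offsets="0 0 0 0\n0 0 0 0\n0 0 0 0\n0 0 0 0\n0 0 0 0\n0 0 0 0\n0 0 0 0\n0 0 0 0\n0 0 0 0", aperture=0.0, clamp_n=25)

```text
time: 13.13
position: [0.494, -0.1525, 0.0616]
tool_rot: [-0.041, 0.999, 0.0, 0.0]
ft_force: [0.5, 1.8, 3.5]
grip_width: 0.0194
grip_force: 25.0
```

```bash
python3 - <<'E'
from h import *
o,Rm=state(); print(o["position"],o["ft_force"],o["grip_width"])
E
```

```text
[ 0.49400172 -0.15245141  0.06161629] [0.49909043 1.80681666 3.47127302] 0.019406338698577986
```

Emit:
move_tool(offsets="0.005 0 0 0\n0.01 0 0 0\n0.01 0 0 0\n0.005 0.006 0 0\n0 0.014 0 0\n0 0.016 0 0\n0 0.016 0 0\n0 0.016 0 0\n0 0.016 0 0\n0 0.016 0 0\n0 0.016 0 0\n0 0.01 0 0\n0 0.006 0 0\n0 0 0 0\n0 0 0 0\n0 0 0 0")

```text
time: 14.47
position: [0.4526, -0.0234, 0.0616]
tool_rot: [-0.041, 0.999, 0.0, -0.001]
ft_force: [0.6, 3.2, 6.5]
grip_width: 0.019
grip_force: 25.0
```

```bash
python3 - <<'E'
from h import *
o,Rm=state(); print(o["position"],np.degrees(yaw(Rm)),o["ft_force"],o["grip_width"])
s=snap("scene")["img"];print("red",blobs(s,(0,150,100),(8,255,255),20)[:6]); d=snap("side")
print(blobs(d["img"],(0,150,100),(8,255,255),20)[:6],proj(d,[.4535,-.0205,.08]))
E
```

```text
[ 0.45259846 -0.02344014  0.06157094] 94.68624418125523 [0.5918971  3.22479968 6.47623195] 0.01902420057203931
red [(1720, [393.7, 236.5], [344, 204, 84, 83]), (947, [123.4, 57.1], [97, 38, 48, 44]), (320, [126.1, 188.1], [112, 176, 26, 23]), (183, [309.0, 322.7], [281, 283, 69, 56]), (137, [490.9, 172.3], [484, 160, 13, 23]), (106, [127.1, 165.1], [123, 153, 9, 23])]
[(194, [296.8, 152.8], [269, 133, 48, 32]), (156, [104.9, 118.0], [93, 113, 23, 10]), (151, [333.8, 296.1], [329, 282, 14, 30]), (98, [188.4, 153.1], [176, 134, 23, 37]), (77, [342.9, 320.7], [335, 314, 16, 15]), (48, [118.4, 85.2], [116, 80, 6, 13])] [220.62699396 199.68379684]
```

Emit:
move_tool(offsets="0 0 0 0\n0 0 0 0\n0 0 -0.01 0\n0 0 -0.03 0\n0 0 -0.04 0\n0 0 -0.04 0.12\n0 0 -0.04 0.12\n0 0 -0.04 0.12\n0 0 -0.02 0.12\n0 0 -0.02 0.12\n0 0 0 0.12\n0 0 0 0.12\n0 0 0 0.12\n0 0 0 0.12\n0 0 0 0.12\n0 0 0 0.12\n0 0 0 0.12\n0 0 0 0.12\n0 0 0 0.092", aperture=0.06)

```text
time: 16.15
position: [0.4522, -0.0241, 0.3006]
tool_rot: [0.709, 0.705, -0.001, -0.001]
ft_force: [0.7, -0.4, -0.4]
grip_width: 0.06
grip_force: 0.0
```

Emit:
move_tool(offsets="0.035 0.011 0 0\n0.035 0.011 0 0\n0.035 0.011 0 0\n0.035 0.011 0 0\n0.035 0.011 0 0\n0.035 0.011 0 0\n0.035 0.011 0 0\n0.03 0.01 0 0\n0 0 0 0\n0 0 0 0\n0 0 0 0", aperture=0.07)

```text
time: 17.07
position: [0.5391, 0.2504, 0.3003]
tool_rot: [0.707, 0.707, -0.002, -0.0]
ft_force: [0.6, -0.8, -0.7]
grip_width: 0.0701
grip_force: 0.0
```

```bash
python3 - <<'E'
from h import *
c=snap("wrist","w6"); print(repr(c["xyz"]),repr(c["attitude"]),state()[0]["position"]); snap("scene","s6"); snap("side","d6")
E
```

```text
array([0.53915262, 0.32967461, 0.46262421]) array([ 9.89337287e-01,  6.64637088e-04, -1.29065371e-03,  1.45635243e-01]) [0.53925775 0.24996614 0.30066977]
```

View pics/w6.png

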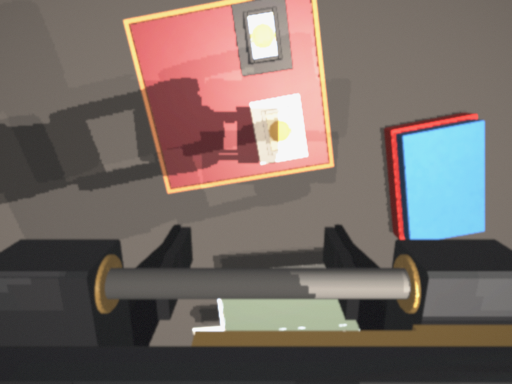

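White frame is at (280,130) and black at (262,36), upright in the tray. Now the measurements: coins by triangulation and yaw from the outlines.

```bash
cat >> cams.py <<'E'
w3=dict(w1,xyz=np.array([0.53079107,0.29380987,0.4641261]),attitude=np.array([9.89397389e-01,2.66262769e-03,-6.14257704e-04,1.45207921e-01]))
w6=dict(w1,xyz=np.array([0.53915262,0.32967461,0.46262421]),attitude=np.array([9.89337287e-01,6.64637088e-04,-1.29065371e-03,1.45635243e-01]))
E
python3 - <<'E'
from h import *; from cams import *
np.set_printoptions(precision=4,suppress=True)
s,d=snap("scene"),snap("side")
L=lambda n:cv2.imread(f"pics/{n}.png")[:,:,::-1].copy()
i3,i6=L("w3"),L("w6")
Y=((18,70,120),(34,255,255))
for n,i in(("w3",i3[:230,:340]),("w6",i6[:230,:350]),("scene",s["img"]),("side",d["img"])):
    print(n,[b for b in blobs(i,*Y,8)][:8])
def quad(i,mask,cam,z):
    m=cv2.morphologyEx(mask,cv2.MORPH_CLOSE,np.ones((9,9)));cs=max(cv2.findContours(m,0,2)[0],key=cv2.contourArea)
    P=np.array([cast(cam,p[0],z)[:2] for p in cv2.convexHull(cs)],np.float32)*1000
    return cv2.minAreaRect(P)
h=cv2.cvtColor(i6,cv2.COLOR_RGB2HSV)
mw=((h[...,1]<70)&(h[...,2]>130)).astype(np.uint8);mw[:80]=0;mw[180:]=0;mw[:,:235]=0;mw[:,325:]=0
print("white",quad(i6,mw,w6,.010))
mb=(h[...,2]<110).astype(np.uint8)&(h[...,1]<90).astype(np.uint8);mb[85:]=0;mb[:,:228]=0;mb[:,300:]=0
print("black",quad(i6,mb,w6,.010))
t=[cast(w6,p,.015) for p in [(125,21),(168,192),(332,165)]];print("tray",t,np.linalg.norm(t[0]-t[1]),np.linalg.norm(t[2]-t[1]),np.degrees(np.arctan2(*(t[2]-t[1])[[1,0]])))
E
```

```text
w3 [(755, [324.3, 88.6], [276, 0, 64, 151]), (327, [142.0, 40.5], [131, 0, 23, 84])]
w6 [(1060, [290.5, 119.8], [165, 0, 168, 193]), (748, [166.9, 25.0], [124, 0, 124, 89]), (179, [274.7, 130.6], [269, 120, 11, 22])]
scene [(554, [444.7, 358.5], [439, 332, 13, 52]), (148, [497.8, 23.9], [483, 19, 29, 11]), (140, [129.2, 26.7], [119, 19, 23, 17]), (119, [506.4, 10.4], [500, 0, 12, 20]), (108, [227.0, 187.3], [217, 183, 21, 10]), (85, [411.3, 260.3], [407, 254, 9, 13]), (66, [121.5, 39.9], [115, 33, 12, 12]), (59, [367.5, 251.1], [360, 245, 17, 11])]
side [(280, [273.0, 88.3], [254, 81, 38, 18]), (256, [261.7, 251.8], [249, 227, 26, 49]), (80, [308.1, 320.0], [303, 315, 11, 10]), (78, [343.9, 294.3], [338, 279, 13, 33]), (38, [307.8, 335.8], [302, 332, 12, 7]), (34, [217.9, 125.1], [214, 123, 9, 5]), (21, [232.9, 143.0], [231, 141, 5, 6])]
white ((577.3699340820312, 288.284423828125), (94.13758850097656, 107.05708312988281), 10.09138011932373)
black ((524.202392578125, 384.619140625), (13.494463920593262, 54.20964431762695), 20.54060935974121)
tray [array([0.3771, 0.4078, 0.015 ]), array([0.4128, 0.1903, 0.015 ]), array([0.6401, 0.2293, 0.015 ])] 0.22047843350405386 0.23067435262012828 9.750146996188292
```

```bash
python3 - <<'E'
import cv2,numpy as np
a=cv2.imread("pics/w6.png")[0:175,222:322];b=cv2.imread("pics/w3.png")[0:175,235:335]
cv2.imwrite("pics/m6.png",cv2.resize(np.hstack([a,b]),None,fx=3.4,fy=3.4,interpolation=cv2.INTER_CUBIC))
E
```

```text
(no output)
```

View pics/m6.png

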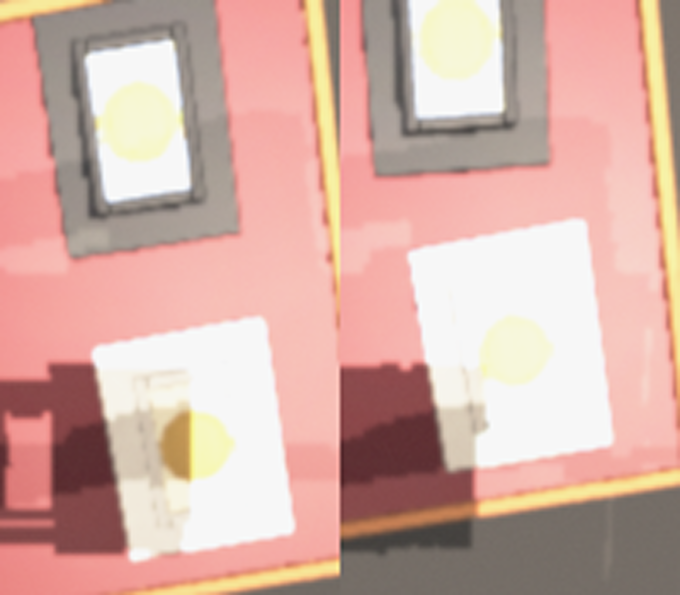

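```bash
python3 - <<'E'
from h import *; from cams import *
np.set_printoptions(precision=4,suppress=True)
A=lambda x,y:(222+x/3.4-.35,y/3.4-.35); B=lambda x,y:(235+(x-340)/3.4-.35,y/3.4-.35)
deg=lambda v:np.degrees(np.arctan2(v[1],v[0]))
print("white coin",tri([(w6,A(197,446)),(w3,B(515,350))]),"black coin",tri([(w6,A(139,122)),(w3,B(457,40))]))
s,d=snap("scene"),snap("side")
print("4-view coins",tri([(w6,A(139,122)),(w3,B(457,40)),(s,(411.3,260.3)),(d,(217.9,126))]))
for n,P,cam,f in [("w6 white",[(93,348),(265,318),(294,532),(132,560)],w6,A),("w3 white",[(409,254),(585,220),(612,442),(447,470)],w3,B),("w6 black",[(33,18),(216,-4),(240,232),(72,258)],w6,A)]:
    c=[cast(cam,f(*p),.010) for p in P]; print(n,np.mean(c,0),"yaw bottoms",deg(c[2]-c[3]),deg(c[1]-c[0]),"sides",deg(c[1]-c[2])-90,deg(c[0]-c[3])-90,"sz",np.linalg.norm(c[2]-c[3]),np.linalg.norm(c[1]-c[2]))
c=[cast(w6,A(*p),.023) for p in [(75,42),(180,27),(203,200),(97,215)]];print("black box",np.mean(c,0),deg(c[2]-c[3]),deg(c[1]-c[0]),deg(c[1]-c[2])-90,deg(c[0]-c[3])-90)
for z in (.0215,):print(cast(w6,A(197,446),z),cast(w3,B(515,350),z),cast(w6,A(139,122),z),cast(w3,B(457,40),z))
o,Rm=state(); print(o["position"],np.degrees(yaw(Rm)))
E
```

```text
white coin (array([0.5667, 0.277 , 0.0258]), np.float64(0.00014877360605297565)) black coin (array([ 0.5466,  0.4097, -0.1164]), np.float64(0.0008498668912739414))
4-view coins (array([0.5432, 0.3882, 0.0197]), np.float64(0.005696119120917993))
w6 white [0.5675 0.2764 0.01  ] yaw bottoms 10.107320777788614 9.636130867931392 sides 10.109069365463853 10.413275590285664 sz 0.0663612913377304 0.08432638086665654
w3 white [0.5672 0.2766 0.01  ] yaw bottoms 9.935066244682377 10.647821548506895 sides 10.045545205768477 10.706295519952931 sz 0.06614286638387556 0.08371291778095662
w6 black [0.5449 0.39   0.01  ] yaw bottoms 8.375656922799925 6.152479341625433 sides 7.913576718129747 9.089787496973074 sz 0.06374651623613654 0.07959509435175977
black box [0.5442 0.3904 0.023 ] 7.597131655494194 7.345179081750099 9.308229297359816 7.429795371967373
[0.5672 0.2764 0.0215] [0.5669 0.2768 0.0215] [0.5442 0.3908 0.0215] [0.5435 0.382  0.0215]
[0.54   0.2505 0.3017] -0.01795521317384784
```

Emit:
move_tool(offsets="0.026 0.027 0.01 0\n0 0 0.03 -0.1\n0 0 0.04 -0.0765\n0 0 0.04 0\n0 0 0.04 0\n0 0 0.04 0\n0 0 0.03 0\n0 0 0.01 0\n0 0 0 0\n0 0 0 0", aperture=0.06)

```text
time: 18.25
position: [0.5679, 0.2774, 0.0622]
tool_rot: [0.642, 0.767, 0.0, 0.0]
ft_force: [0.6, 0.7, -0.3]
grip_width: 0.0599
grip_force: 0.0
```

```bash
python3 - <<'E'
from h import *
o,Rm=state(); t=np.array([.567,.2766,.0125]); print(o["position"],np.degrees(yaw(Rm)),"tool delta",Rm.T@(t-o["position"]))
E
```

```text
[0.56786974 0.27741845 0.06215528] 10.150624335683172 tool delta [-0.00065942 -0.00105769  0.049654  ]
```

Emit:
move_tool(offsets="-0.0007 -0.001 0.025 0\n0 0 0.02 0\n0 0 0.004 0\n0 0 0 0\n0 0 0 0")

```text
time: 18.67
position: [0.5678, 0.277, 0.0146]
tool_rot: [0.642, 0.767, 0.002, 0.001]
ft_force: [-0.0, -0.8, -0.6]
grip_width: 0.0602
grip_force: 0.0
```

Emit:
move_tool(offsets="0 0 0 0\n0 0 0 0\n0 0 0 0\n0 0 0 0\n0 0 0 0\n0 0 0 0", aperture=0.03, clamp_n=40)

```text
time: 19.17
position: [0.5667, 0.2767, 0.0132]
tool_rot: [0.642, 0.767, 0.001, 0.0]
ft_force: [-0.3, 0.0, 4.8]
grip_width: 0.0396
grip_force: 40.0
```

Emit:
move_tool(offsets="0 0 -0.005 0\n0 0 -0.015 0\n0 0 -0.03 0\n0 0 -0.03 0\n0 0 -0.02 0\n0 0 0 0")

```text
time: 19.67
position: [0.569, 0.2775, 0.117]
tool_rot: [0.642, 0.767, 0.004, 0.002]
ft_force: [1.5, 0.3, -0.7]
grip_width: 0.0396
grip_force: 40.0
```

Emit:
move_tool(offsets="0 0 -0.03 0.05\n0 0 -0.03 0.0485\n0 0 -0.025 0\n-0.015 0.002 0 0\n-0.03 0.003 0 0\n-0.04 0.003 0 0\n-0.04 0.003 0 0\n-0.04 0.003 0 0\n-0.04 0.003 0 0\n-0.04 0.003 0 0\n-0.03 0.002 0 0\n-0.015 0 0 0\n0 0 0 0\n0 0 0 0")

```text
time: 20.83
position: [0.6097, -0.0113, 0.1957]
tool_rot: [0.679, 0.734, -0.001, -0.002]
ft_force: [0.3, -0.1, -1.3]
grip_width: 0.0397
grip_force: 40.0
```

```bash
python3 - <<'E'
from h import *
c=snap("wrist","w7"); print(repr(c["xyz"]),repr(c["attitude"]),state()[0]["position"],state()[0]["grip_width"])
E
```

```text
array([0.6038751 , 0.06721118, 0.35821522]) array([0.98884731, 0.03818669, 0.00391497, 0.14390083]) [ 0.60970681 -0.01020119  0.19599973] 0.03967810256454952
```

View pics/w7.png

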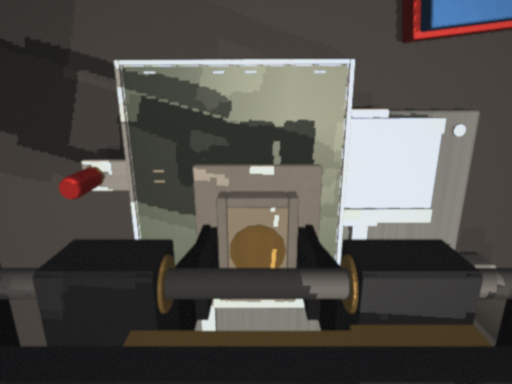

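```bash
cat >> cams.py <<'E'
w7=dict(w1,xyz=np.array([0.6038751,0.06721118,0.35821522]),attitude=np.array([0.98884731,0.03818669,0.00391497,0.14390083]))
E
python3 - <<'E'
from h import *; from cams import *
np.set_printoptions(precision=4,suppress=True)
a,b=cast(w7,(116,61),.054),cast(w7,(354,60),.054); v=b-a; print(a,b,np.linalg.norm(v),np.degrees(np.arctan2(v[1],v[0])))
D=[cast(w7,(x,72),.05) for x in(149,218,251,320)];print(D)
th=np.radians(4.5);ex=np.array([np.cos(th),np.sin(th)]);ey=np.array([-ex[1],ex[0]])
c=(a+b)[:2]/2-.103*ey; print("centre",c, "mid dash", np.mean(D,0)[:2])
mid=(cast(w7,(159,172),.05)+cast(w7,(159,182),.05))[:2]/2; print("left pair",mid,(mid-c)@ex,(mid-c)@ey)
print("handle",cast(w7,(72,189),.094),"expected",c-.136*ex)
for s in (1,-1): print("slot",c+.044*ex+s*.049*ey)
o,Rm=state(); print(o["position"],np.degrees(yaw(Rm))); 
for s in (1,-1):
    t=np.r_[c+.044*ex+s*.049*ey,.0595]; print("delta",Rm.T@(t-o["position"]))
print("held coin rel TCP (z .204)",Rm.T@(cast(w7,(258,248),o["position"][2]+.008)-o["position"]))
E
```

```text
[0.4809 0.0812 0.054 ] [0.6831 0.0974 0.054 ] 0.20279449843243272 4.606817869288688
[array([0.5076, 0.0745, 0.05  ]), array([0.5676, 0.0791, 0.05  ]), array([0.5963, 0.0813, 0.05  ]), array([0.6562, 0.0859, 0.05  ])]
centre [ 0.5901 -0.0134] mid dash [0.5819 0.0802]
left pair [ 0.5157 -0.0197] -0.07465654684344263 -0.00042462008480119716
handle [ 0.4565 -0.0231  0.094 ] expected [ 0.4545 -0.024 ]
slot [0.6301 0.0389]
slot [ 0.6378 -0.0588]
[ 0.6097 -0.0102  0.196 ] 4.501595727736436
delta [0.0471 0.0246 0.1365]
delta [-0.0509  0.0246  0.1363]
held coin rel TCP (z .204) [ 0.0005 -0.0001 -0.008 ]
```

Emit:
move_tool(offsets="-0.02 0.01 0 0\n-0.02 0.01 0.01 0\n-0.0105 0.0046 0.02 0\n0 0 0.03 0\n0 0 0.03 0\n0 0 0.025 0\n0 0 0.01 0\n0 0 0 0\n0 0 0 0\n0 0 0 0")

```text
time: 21.72
position: [0.6408, -0.0587, 0.0741]
tool_rot: [0.678, 0.735, 0.001, 0.001]
ft_force: [-0.6, 0.4, -1.0]
grip_width: 0.0399
grip_force: 4.0
```

```bash
python3 - <<'E'
from h import *
o,Rm=state(); t=np.array([.6375,-.058,.0592]); print(o["position"],np.degrees(yaw(Rm)),"delta",Rm.T@(t-o["position"]),o["grip_width"])
E
```

```text
[ 0.64082636 -0.05868968  0.07406499] 4.592611015027615 delta [ 0.00096801 -0.00330577  0.01485406] 0.0399358166045109
```

Emit:
move_tool(offsets="0 0 0 0\n0 0 0 0\n0 0 0 0\n0 0 0 0", clamp_n=40)

```text
time: 22.05
position: [0.6399, -0.0594, 0.0734]
tool_rot: [0.679, 0.734, 0.0, 0.001]
ft_force: [0.1, 0.3, -0.8]
grip_width: 0.0396
grip_force: 40.0
```

```bash
python3 - <<'E'
from h import *
o,Rm=state(); t=np.array([.6375,-.058,.0592]); print(o["position"],"delta",Rm.T@(t-o["position"]),o["grip_width"],o["grip_force"])
c=snap("wrist","w8"); im=c["img"][:250,:,::-1]; print(repr(c["xyz"]),repr(c["attitude"]))
E
```

```text
[ 0.63988153 -0.05942558  0.07336428] delta [ 0.00161618 -0.00228252  0.01416012] 0.039599176648753114 39.99922513961792
array([0.6330795 , 0.01944987, 0.23573031]) array([0.98865999, 0.03887375, 0.00647244, 0.14490812])
```

View pics/w8.png

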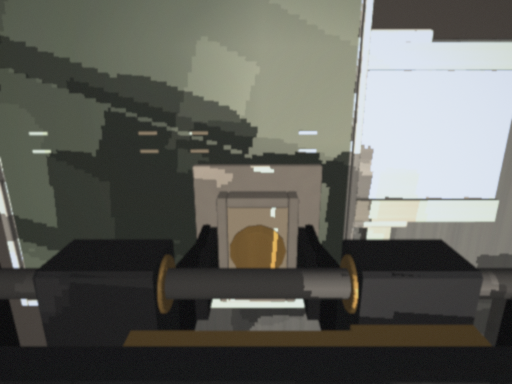

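The held frame is unchanged (coin at (258,248)). The slot dashes sit at columns 199 and 308, so I shift -2 mm and set it down.

Emit:
move_tool(offsets="0.0012 -0.0022 0.005 0\n0 0 0.005 0\n0 0 0.004 0\n0 0 0 0\n0 0 0 0")

```text
time: 22.52
position: [0.6373, -0.0583, 0.0582]
tool_rot: [0.679, 0.734, 0.0, 0.0]
ft_force: [-0.4, 0.6, 0.4]
grip_width: 0.0394
grip_force: 40.0
```

Emit:
move_tool(offsets="0 0 0 0\n0 0 0 0\n0 0 0 0\n0 0 -0.005 0\n0 0 -0.02 0\n0 0 -0.04 0\n0 0 -0.04 0\n0 0 -0.04 0\n0 0 0 0\n0 0 0 0", aperture=0.06)

```text
time: 23.35
position: [0.6391, -0.0587, 0.2072]
tool_rot: [0.679, 0.735, 0.002, 0.003]
ft_force: [-0.2, -0.1, -0.5]
grip_width: 0.0603
grip_force: 0.0
```

```bash
python3 - <<'E'
from h import *
o,Rm=state(); print(o["position"],np.degrees(yaw(Rm)),o["ft_force"])
E
```

```text
[ 0.63911545 -0.05865163  0.20722352] 4.534646618732755 [-0.23112922 -0.13179949 -0.52296391]
```

Emit:
move_tool(offsets="0 0 -0.02 0\n0.0365 -0.0066 -0.008 0\n0.0365 -0.0066 -0.008 0\n0.0365 -0.0066 -0.008 0\n0.0365 -0.0066 -0.008 0\n0.0365 -0.0066 -0.008 0\n0.0365 -0.0066 -0.008 0\n0.0365 -0.0066 -0.008 0\n0.0365 -0.0066 -0.008 0\n0.0365 -0.0066 -0.008 0\n0.0365 -0.0066 -0.008 0\n0 0 0 0\n0 0 0 0\n0 0 0 0")

```text
time: 24.52
position: [0.5417, 0.2999, 0.3017]
tool_rot: [0.678, 0.735, -0.002, -0.0]
ft_force: [-0.2, -0.5, 0.5]
grip_width: 0.0598
grip_force: 0.0
```

```bash
cat > blk.py <<'E'
from h import *
np.set_printoptions(precision=4,suppress=True)
def rectat(cam,m,z):
    m=cv2.morphologyEx(m,cv2.MORPH_OPEN,np.ones((3,3)));cs=cv2.findContours(m,0,2)[0]; out=[]
    for c in cs:
        if cv2.contourArea(c)>300:
            P=np.array([cast(cam,p[0],z)[:2] for p in c],np.float32)*1000; out.append(cv2.minAreaRect(P))
    return out
E
python3 - <<'E'
from blk import *
c=snap("wrist","w9"); o,Rm=state(); print(o["position"],np.degrees(yaw(Rm)))
p=proj(c,[.544,.39,.0215]);print(p)
h=cv2.cvtColor(c["img"],cv2.COLOR_RGB2HSV); x,y=p.round().astype(int)
roi=np.zeros(h.shape[:2],np.uint8);roi[max(0,y-65):y+65,x-60:x+60]=1
def show(n,m,z):
    for r in rectat(c,m.astype(np.uint8)*roi,z): print(n,r)
show("notred dark",(h[...,1]<100),.010)
show("bright",(h[...,2]>170)&(h[...,1]<120),.0215)
show("coin",(h[...,0]>18)&(h[...,0]<36)&(h[...,1]>40)&(h[...,2]>150),.0215)
print([c["img"][y,x+k].tolist() for k in range(-50,51,5)])
E
```

```text
[0.542  0.2993 0.3018] 4.490570585725008
[265.7876  79.777 ]
notred dark ((543.04150390625, 367.01953125), (138.7357635498047, 130.79627990722656), 8.875324249267578)
notred dark ((546.293701171875, 395.4399719238281), (155.506103515625, 141.01988220214844), 4.529385566711426)
bright ((543.6423950195312, 390.56390380859375), (33.57248306274414, 51.17272186279297), 7.519533634185791)
bright ((543.1627197265625, 370.4603271484375), (147.88002014160156, 135.30714416503906), 9.62649917602539)
coin ((545.2649536132812, 378.04193115234375), (138.56201171875, 118.83002471923828), 9.630980491638184)
[[245, 162, 159], [245, 163, 160], [246, 169, 164], [247, 185, 177], [247, 186, 179], [185, 153, 147], [164, 154, 146], [129, 121, 116], [247, 247, 212], [247, 247, 210], [247, 247, 214], [247, 247, 215], [247, 247, 211], [149, 140, 133], [174, 164, 154], [221, 166, 158], [247, 188, 182], [247, 191, 184], [247, 192, 184], [247, 192, 183], [220, 146, 100]]
```

Emit:
move_tool(offsets="0.03 0.003 0.02 0\n0.03 0.003 0.02 0\n0.0307 0.0029 0.02 0\n0 0 0.04 -0.0525\n0 0 0.04 0\n0 0 0.04 0\n0 0 0.04 0\n0 0 0.02 0\n0 0 0 0\n0 0 0 0\n0 0 0 0", aperture=0.06)

```text
time: 25.48
position: [0.5461, 0.3911, 0.0647]
tool_rot: [0.66, 0.751, 0.001, 0.001]
ft_force: [0.4, 0.0, -0.1]
grip_width: 0.0601
grip_force: 0.0
```

```bash
python3 - <<'E'
from h import *
for k in range(3):
    o,Rm=state(); snap("side")
    t=np.array([.5438,.3906,.013]); print(o["position"],np.degrees(yaw(Rm)),"delta",Rm.T@(t-o["position"]))
E
```

```text
[0.54608398 0.39108678 0.06469308] 7.440125345092789 delta [-0.00022622 -0.00245255  0.05168715]
[0.54638183 0.39157732 0.06557091] 7.463128131107201 delta [-0.00070239 -0.00289509  0.05255899]
[0.54636204 0.39185353 0.06596079] 7.484497678085934 delta [-0.00098929 -0.00294592  0.05294642]
```

Emit:
move_tool(offsets="-0.0005 -0.0025 0.025 0\n0 0 0.02 0\n0 0 0.006 0\n0 0 0 0\n0 0 0 0\n0 0 0 0")

```text
time: 26.13
position: [0.5431, 0.3914, 0.0142]
tool_rot: [0.659, 0.752, 0.001, 0.001]
ft_force: [-0.1, 0.3, -0.3]
grip_width: 0.0599
grip_force: 0.0
```

Emit:
move_tool(offsets="0 0 0 0\n0 0 0 0\n0 0 0 0\n0 0 0 0\n0 0 0 0\n0 0 0 0", aperture=0.03, clamp_n=40)

```text
time: 26.63
position: [0.5427, 0.391, 0.0131]
tool_rot: [0.659, 0.752, 0.001, 0.0]
ft_force: [0.4, -0.3, 2.6]
grip_width: 0.0394
grip_force: 40.0
```

Emit:
move_tool(offsets="0 0 -0.005 0\n0 0 -0.015 0\n0 0 -0.03 0\n0 0 -0.04 0\n0 0 -0.04 0\n0 0 -0.04 0\n0 0 -0.02 0\n0 0 0 0")

```text
time: 27.3
position: [0.5446, 0.3925, 0.209]
tool_rot: [0.659, 0.752, 0.005, 0.002]
ft_force: [1.1, 0.1, -1.5]
grip_width: 0.0396
grip_force: 40.0
```

Emit:
move_tool(offsets="0 0 0 0.0525\n-0.02 0.003 0 0\n-0.037 0.006 0 0\n-0.037 0.006 0 0\n-0.037 0.006 0 0\n-0.037 0.006 0 0\n-0.037 0.006 0 0\n-0.037 0.006 0 0\n-0.037 0.006 0 0\n-0.037 0.006 0 0\n-0.03 0.005 0 0\n-0.0128 0.0013 0.01 0\n0 0 0.03 0\n0 0 0.03 0\n0 0 0.03 0\n0 0 0.025 0\n0 0 0.01 0\n0 0 0 0\n0 0 0 0\n0 0 0 0")

```text
time: 28.97
position: [0.6283, 0.0378, 0.0685]
tool_rot: [0.679, 0.735, 0.001, 0.001]
ft_force: [1.1, 0.8, 0.1]
grip_width: 0.0395
grip_force: 40.0
```

```bash
python3 - <<'E'
from h import *
o,Rm=state(); t=np.array([.6299,.0393,.0587]); print(o["position"],np.degrees(yaw(Rm)),"delta",Rm.T@(t-o["position"]),o["grip_width"],o["grip_force"])
c=snap("wrist","w10"); print(repr(c["xyz"]),repr(c["attitude"]))
# slot dashes near the frame's +y edge: small bright marks
h=cv2.cvtColor(c["img"],cv2.COLOR_RGB2HSV); m=((h[...,2]>140)&(h[...,1]<60)).astype(np.uint8); m[235:]=0
n,l,s,ce=cv2.connectedComponentsWithStats(m); print([(s[i].tolist(),ce[i].round(1).tolist()) for i in range(1,n) if 15<s[i,4]<400])
E
```

```text
[0.62827992 0.03783723 0.06851861] 4.546442797860468 delta [0.00133281 0.00170929 0.00982199] 0.03945836747102413 39.953709840774536
array([0.62131153, 0.11666015, 0.23092585]) array([0.98866871, 0.03904535, 0.00687245, 0.14478402])
[([34, 151, 20, 4, 76], [43.1, 152.5]), ([0, 154, 8, 38, 83], [3.3, 172.0]), ([364, 176, 4, 12, 31], [365.6, 181.9]), ([0, 182, 13, 53, 318], [4.4, 213.5]), ([8, 196, 10, 36, 90], [12.6, 213.2]), ([479, 196, 25, 14, 249], [490.6, 202.6]), ([269, 207, 8, 14, 95], [272.4, 213.3])]
```

Emit:
move_tool(offsets="0.001 0 0.005 0\n0 0 0.0045 0\n0 0 0 0\n0 0 0 0")

```text
time: 29.35
position: [0.6273, 0.0386, 0.0581]
tool_rot: [0.679, 0.734, 0.0, 0.0]
ft_force: [0.2, 1.3, -0.7]
grip_width: 0.0395
grip_force: 40.0
```

Emit:
move_tool(offsets="0 0 0 0\n0 0 0 0\n0 0 0 0\n0 0 -0.005 0\n0 0 -0.02 0\n0 0 -0.04 0\n0 0 -0.04 0\n0 0 -0.04 0\n0 0 -0.04 0\n0.03 -0.02 0 0\n0.03 -0.02 0 0\n0 -0.02 0 0\n0 0 0 0\n0 0 0 0", aperture=0.06)

```text
time: 30.52
position: [0.562, 0.0941, 0.2437]
tool_rot: [0.678, 0.735, 0.0, 0.0]
ft_force: [1.3, 0.5, -0.2]
grip_width: 0.0602
grip_force: 0.0
```

```bash
python3 - <<'E'
from h import *
o,Rm=state(); print(o["position"],np.degrees(yaw(Rm)),o["ft_force"])
E
```

```text
[0.56201675 0.0940597  0.24369498] 4.579330103122751 [ 1.276066    0.53205868 -0.23697932]
```

Emit:
move_tool(offsets="0 0 -0.035 0\n0 0 -0.032 0\n-0.025 0 0 0\n-0.04 0 0 0\n-0.04 0.002 0 0\n-0.04 0 0 0\n-0.04 0 0 0\n-0.02 0 0 0\n0 0 0 0\n0 0 0 0\n0 0 0 0")

```text
time: 31.43
position: [0.5812, -0.1106, 0.3098]
tool_rot: [0.679, 0.734, 0.0, -0.0]
ft_force: [-0.1, 1.1, -0.2]
grip_width: 0.0599
grip_force: 0.0
```

```bash
python3 - <<'E'
from h import *
c=snap("wrist","w11"); print(repr(c["xyz"]),repr(c["attitude"]),state()[0]["position"])
E
```

```text
array([ 0.57466361, -0.03192368,  0.4722202 ]) array([0.98875924, 0.03863277, 0.00569897, 0.14432672]) [ 0.58105051 -0.1099057   0.3098431 ]
```

Emit:
move_tool(offsets="0 0.03 0 0\n0 0.04 0 0\n0 0.03 0 0\n0 0 0 0\n0 0 0 0\n0 0 0 0")

```text
time: 31.98
position: [0.6798, -0.1011, 0.3095]
tool_rot: [0.678, 0.735, -0.0, -0.001]
ft_force: [-0.5, -0.1, 0.8]
grip_width: 0.06
grip_force: 0.0
```

```bash
python3 - <<'E'
from h import *
c=snap("wrist","w12"); print(repr(c["xyz"]),repr(c["attitude"]),state()[0]["position"])
a=cv2.imread("pics/w11.png")[:270,60:460];b=cv2.imread("pics/w12.png")[:270,60:460]
cv2.imwrite("pics/m12.png",cv2.resize(np.hstack([a[:,:],b]),None,fx=1,fy=1) if 0 else cv2.resize(np.vstack([a,b]),(800,1080)))
cv2.imwrite("pics/m12.png",cv2.resize(np.hstack([a[:,100:370],b[:,0:270]]),None,fx=1.48,fy=2.2,interpolation=cv2.INTER_CUBIC))
E
```

```text
array([ 0.67338062, -0.02240924,  0.47191714]) array([0.98869037, 0.04013623, 0.00498026, 0.14441479]) [ 0.67951246 -0.10147562  0.30983426]
```

View pics/m12.png

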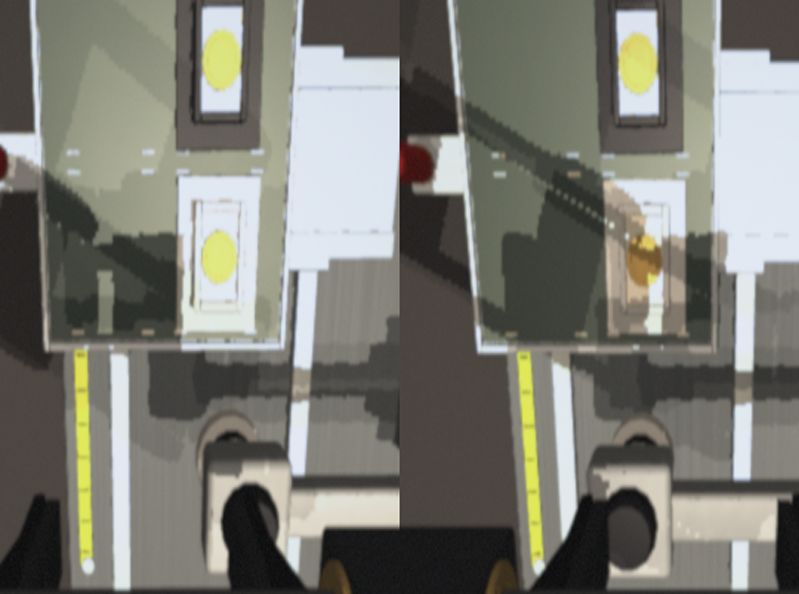

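Ring top edge is at about (230,410) left and (641,413) right in the mosaic. Coins are at black (221,60)/(637,63) and white (219,257)/(645,260). Triangulating.

```bash
cat >> cams.py <<'E'
w11=dict(w1,xyz=np.array([0.57466361,-0.03192368,0.4722202]),attitude=np.array([0.98875924,0.03863277,0.00569897,0.14432672]))
w12=dict(w1,xyz=np.array([0.67338062,-0.02240924,0.47191714]),attitude=np.array([0.98869037,0.04013623,0.00498026,0.14441479]))
E
python3 - <<'E'
from h import *; from cams import *
np.set_printoptions(precision=4,suppress=True)
A=lambda x,y:(160+x/1.48-.3,y/2.2-.3); B=lambda x,y:(60+(x-399.6)/1.48-.3,y/2.2-.3)
th=np.radians(4.5);ex=np.array([np.cos(th),np.sin(th)]);ey=np.array([-ex[1],ex[0]])
for n,a,b in [("ring top edge",(229,410),(642,413)),("ring mid-ish",(227.5,450),(642,450)),("knob",(250,520),(632,527)),("headbox TL",(207,447),(592,452)),("headbox TR",(288,447),(668,452)),("black coin",(221,60),(637,63)),("white coin",(219,257),(645,260)),("rim -y-x",(47,350),(480,352)),("rim -y+x",(284,349),(716,352)),("mid dash b",(183,172),(608,174))]:
    print(n,*tri([(w11,A(*a)),(w12,B(*b))]))
for w,f,a,b in ((w11,A,(221,60),(219,257)),(w12,B,(637,63),(645,260))):
    print("coins z.0665",cast(w,f(*a),.0665)[:2],cast(w,f(*b),.0665)[:2])
e=[cast(w11,A(47,350),.054)[:2],cast(w11,A(284,349),.054)[:2],cast(w12,B(480,352),.054)[:2],cast(w12,B(716,352),.054)[:2]]
for i in(0,2): print("edge",e[i],e[i+1],np.linalg.norm(e[i+1]-e[i]),"centre",(e[i]+e[i+1])/2+.103*ey)
for z in(.108,.116,.123):
    for w,f,p in((w11,A,[(229,410),(197,462),(258,440)]),(w12,B,[(642,413),(612,450),(672,450)])):
        P=np.array([cast(w,f(*q),z)[:2] for q in p]); M=np.c_[2*P,np.ones(3)];s=np.linalg.solve(M,(P**2).sum(1)); print(z,"ring",s[:2],np.sqrt(s[2]+s[:2]@s[:2]),"top-24ey",P[0]-.024*ey)
E
```

```text
ring top edge [ 0.6444 -0.1275  0.1232] 7.76707248578219e-05
ring mid-ish [ 0.6456 -0.1471  0.1246] 0.0008101757331743819
knob [ 0.6474 -0.1517  0.2009] 0.0005961098914835354
headbox TL [ 0.6203 -0.1269  0.1875] 0.00024567217130576433
headbox TR [ 0.6666 -0.1203  0.1958] 0.00013975492367415194
black coin [0.6265 0.0383 0.0671] 0.00010036222587881888
white coin [ 0.6373 -0.0585  0.0633] 2.030587170531475e-05
rim -y-x [ 0.4979 -0.123   0.0537] 2.046254209510984e-05
rim -y+x [ 0.6999 -0.106   0.0564] 5.1843615106804106e-05
mid dash b [ 0.6045 -0.0164  0.0541] 0.0002558673530152896
coins z.0665 [0.6266 0.0383] [ 0.6369 -0.0583]
coins z.0665 [0.6264 0.0385] [ 0.6376 -0.0582]
edge [ 0.4979 -0.123 ] [ 0.7007 -0.1065] 0.20343227398619507 centre [ 0.5912 -0.0121]
edge [ 0.498  -0.1229] [ 0.7001 -0.1065] 0.20277357220026312 centre [ 0.591 -0.012]
0.108 ring [ 0.6497 -0.156 ] 0.024322791373681867 top-24ey [ 0.6494 -0.1557]
0.108 ring [ 0.6445 -0.1556] 0.023589619421717552 top-24ey [ 0.645 -0.156]
0.116 ring [ 0.648  -0.1533] 0.02378854771835949 top-24ey [ 0.6478 -0.1535]
0.116 ring [ 0.6451 -0.1527] 0.023071048201430664 top-24ey [ 0.6457 -0.1536]
0.123 ring [ 0.6466 -0.1509] 0.0233210845199546 top-24ey [ 0.6464 -0.1516]
0.123 ring [ 0.6457 -0.1501] 0.022617298383680557 top-24ey [ 0.6463 -0.1514]
```

Emit:
move_tool(offsets="0.016 -0.0362 0 0\n0.016 -0.0362 0 0\n0.016 -0.0362 0 0\n0.016 -0.0362 0 0\n0.016 -0.0362 0 0\n0.016 -0.0362 0 0\n0 0 0.012 -0.121\n0 0 0.012 -0.121\n0 0 0.012 -0.121\n0 0 0.012 -0.121\n0 0 0.012 -0.121\n0 0 0.012 -0.121\n0 0 0.012 -0.121\n0 0 0.012 -0.121\n0 0 0.012 -0.121\n0 0 0.012 -0.121\n0 0 0.012 -0.121\n0 0 0.012 -0.121\n0 0 0.012 -0.119\n0 0 0 0", aperture=0.06)

```text
time: 33.7
position: [0.4541, -0.0236, 0.153]
tool_rot: [-0.04, 0.999, 0.001, -0.002]
ft_force: [-0.1, 0.5, 0.4]
grip_width: 0.0601
grip_force: 0.0
```

```bash
cat > pose.py <<'E'
import sys; from h import *
np.set_printoptions(precision=4,suppress=True)
P=[];F=[]
for k in range(6):
    o,Rm=state(); P.append(o["position"]); F.append(o["ft_force"]); vision.camera("wrist")
p=np.mean(P,0); print(o["time"],"pos",p,"yaw",np.degrees(yaw(Rm)).round(2),"F",np.mean(F,0),"grip",o["grip_width"],o["grip_force"])
if len(sys.argv)>3: print("delta",Rm.T@(np.array(list(map(float,sys.argv[1:4])))-p))
E
python3 pose.py .4554 -.0227 .0613
```

```text
33.95 pos [ 0.4557 -0.0239  0.1543] yaw 94.44 F [-0.2247  0.3148  0.1254] grip 0.0597303420692601 0.0
delta [0.0004 0.0013 0.093 ]
```

Emit:
move_tool(offsets="0 0.001 0.03 0\n0 0 0.03 0\n0 0 0.025 0\n0 0 0.008 0\n0 0 0 0\n0 0 0 0")

```text
time: 34.5
position: [0.4568, -0.0232, 0.0613]
tool_rot: [-0.039, 0.999, -0.0, 0.0]
ft_force: [0.1, -0.4, 0.4]
grip_width: 0.0603
grip_force: 0.0
```

Emit:
move_tool(offsets="0 0 0 0\n0 0 0 0\n0 0 0 0\n0 0 0 0\n0 0 0 0\n0 0 0 0\n0 0 0 0\n0 0 0 0\n0 0 0 0\n0 0 0 0", aperture=0.0, clamp_n=35)

```text
time: 35.33
position: [0.4564, -0.0232, 0.061]
tool_rot: [-0.04, 0.999, -0.0, 0.0]
ft_force: [-0.6, -0.8, 1.8]
grip_width: 0.0187
grip_force: 35.0
```

```bash
python3 pose.py
```

```text
35.5833 pos [ 0.4564 -0.0232  0.061 ] yaw 94.54 F [-0.5948 -0.7702  2.9872] grip 0.01919585642263984 34.999847032595426
```

Emit:
move_tool(offsets="-0.002 -0.005 0 0\n-0.0028 -0.01 0 0\n0 -0.014 0 0\n0 -0.014 0 0\n0 -0.014 0 0\n0 -0.014 0 0\n0 -0.014 0 0\n0 -0.014 0 0\n0 -0.014 0 0\n0 -0.014 0 0\n0 -0.014 0 0\n0 -0.014 0 0\n0 -0.014 0 0\n0 -0.014 0 0\n0 -0.005 0 0\n0 -0.0027 0 0\n0 0 0 0\n0 0 0 0\n0 0 0 0")

```text
time: 37.22
position: [0.476, -0.2134, 0.061]
tool_rot: [-0.04, 0.999, -0.0, -0.0]
ft_force: [-2.5, -2.4, 3.4]
grip_width: 0.0191
grip_force: 35.0
```

```bash
python3 pose.py .4762 -.2129 .0613
```

```text
37.4667 pos [ 0.4763 -0.2133  0.061 ] yaw 94.55 F [-2.1369 -2.5015  4.0838] grip 0.019019485780285138 34.99974439619109
delta [ 0.      0.0004 -0.0003]
```

Emit:
move_tool(offsets="0 0 0 0\n0 0 0 0\n0 0 0 0\n0 0 -0.01 0\n0 0 -0.03 0\n0 0 -0.04 0\n0 0 -0.04 0\n0 0 -0.02 0.121\n0 0 -0.02 0.121\n0 0 -0.02 0.121\n0 0 -0.02 0.121\n0 0 0 0.121\n0 0 0 0.121\n0 0 0 0.121\n0 0 0 0.121\n0 0 0 0.121\n0 0 0 0.121\n0 0 0 0.121\n0 0 0 0.121\n0 0 0 0.119", aperture=0.06)

```text
time: 39.18
position: [0.476, -0.2122, 0.2613]
tool_rot: [0.681, 0.733, 0.0, -0.0]
ft_force: [-0.5, -0.3, -0.1]
grip_width: 0.0601
grip_force: 0.0
```

Emit:
move_tool(offsets="-0.02 0 0 0\n-0.02 0 0 0\n0 0 0 0\n0 0 0 0")

```text
time: 39.52
position: [0.4793, -0.2527, 0.2611]
tool_rot: [0.679, 0.734, 0.0, -0.0]
ft_force: [-0.1, 0.6, -0.1]
grip_width: 0.0597
grip_force: 0.0
```

```bash
cat > chk.py <<'E'
from blk import *
import sys
# expected coin / frame positions: names with x y; prints colour profiles along casts through the expected frame
c=snap("wrist",sys.argv[1]); print(repr(c["xyz"]),repr(c["attitude"])); hs=cv2.cvtColor(c["img"],cv2.COLOR_RGB2HSV)
th=np.radians(4.5);ex=np.array([np.cos(th),np.sin(th),0]);ey=np.array([-ex[1],ex[0],0])
for a in sys.argv[2:]:
    x,y=map(float,a.split(",")); 
    for nm,e,base in (("along x at y+36 (board)",ex,36),("along y at x-27 (board)",ey,-27)):
        other=ey if e is ex else ex; s=[]
        for k in range(-60,61,4):
            q=proj(c,np.array([x,y,.055])+e*k/1000+other*base/1000).round().astype(int)
            s.append(f"{k}:{'/'.join(map(str,hs[q[1],q[0]]))}" if 0<=q[0]<512 and 0<=q[1]<384 else f"{k}:-")
        print(a,nm,' '.join(s))
E
python3 chk.py w13 .6463,-.1513
```

```text
array([ 0.4728, -0.1741,  0.4236]) array([0.9888, 0.0384, 0.0057, 0.1443])
.6463,-.1513 along x at y+36 (board) -60:34/34/157 -56:34/35/155 -52:35/36/154 -48:34/37/144 -44:36/37/143 -40:37/36/149 -36:35/34/127 -32:15/25/83 -28:11/24/85 -24:13/27/66 -20:11/26/80 -16:11/28/74 -12:13/24/74 -8:15/27/76 -4:15/28/73 0:11/28/73 4:10/21/72 8:13/25/70 12:12/18/69 16:11/30/69 20:10/23/67 24:12/20/65 28:10/24/65 32:25/23/66 36:38/37/124 40:37/36/120 44:39/36/120 48:38/33/92 52:15/11/47 56:23/23/45 60:23/22/46
.6463,-.1513 along y at x-27 (board) -60:107/17/242 -56:105/14/223 -52:105/22/210 -48:33/34/157 -44:38/23/164 -40:14/29/98 -36:13/31/99 -32:12/34/98 -28:11/29/98 -24:10/32/97 -20:14/34/97 -16:0/15/51 -12:160/19/40 -8:150/7/39 -4:150/7/39 0:150/7/39 4:150/7/37 8:150/20/39 12:150/14/37 16:0/7/39 20:15/13/38 24:160/20/38 28:160/20/38 32:150/13/38 36:8/25/81 40:10/18/83 44:105/23/199 48:36/29/141 52:110/28/210 56:23/17/139 60:23/18/129
```

Emit:
move_tool(offsets="-0.036 -0.0105 0 0\n-0.036 -0.0105 0 0\n-0.036 -0.0105 0 0\n-0.036 -0.0105 0 0\n-0.036 -0.0103 0 0\n0 0 0.03 0\n0 0 0.04 0\n0 0 0.04 0\n0 0 0.04 0\n0 0 0.02 0\n0 0 0 0\n0 0 0 0\n0 0 0 0", aperture=0.0, clamp_n=10)

```text
time: 40.65
position: [0.4425, -0.4367, 0.0926]
tool_rot: [0.678, 0.735, -0.0, 0.001]
ft_force: [0.1, 0.3, 0.9]
grip_width: 0.0007
grip_force: 0.0
```

```bash
python3 pose.py .4412 -.4365 .060
```

```text
40.9 pos [ 0.4425 -0.4371  0.0931] yaw 4.54 F [ 0.3047 -0.0037  0.054 ] grip 0.00041703392784819533 0.0
delta [ 0.0008 -0.0013  0.0331]
```

Emit:
move_tool(offsets="0.0008 -0.0013 0.02 0\n0 0 0.013 0\n0 0 0.003 0\n0 0 0.002 0\n0 0 0.0015 0\n0 0 0 0\n0 0 0 0")

```text
time: 41.53
position: [0.4396, -0.435, 0.0524]
tool_rot: [0.679, 0.735, 0.0, -0.001]
ft_force: [-2.0, 0.9, 5.6]
grip_width: 0.0007
grip_force: 2.8
```

```bash
python3 pose.py
```

```text
41.7833 pos [ 0.4396 -0.435   0.0524] yaw 4.54 F [-1.9153  1.4754  5.4025] grip 0.000358676278354997 2.726448659232119
```

Emit:
move_tool(offsets="0 0 0.001 0\n0 0 0 0\n0 0 0 0")

```text
time: 42.08
position: [0.4396, -0.435, 0.0523]
tool_rot: [0.679, 0.735, -0.0, -0.001]
ft_force: [-2.5, 2.3, 9.7]
grip_width: 0.0008
grip_force: 5.2
```

```bash
python3 pose.py
```

```text
42.3333 pos [ 0.4396 -0.435   0.0523] yaw 4.54 F [-2.657   2.7382 10.5874] grip 0.0007811618653256452 5.167006031842902
```

Emit:
move_tool(offsets="0 0 -0.01 0\n0 0 -0.03 0\n0 0 -0.04 0\n0 0 -0.03 0\n0.0364 0.009 0 0\n0.0364 0.009 0 0\n0.0364 0.009 0 0\n0.0364 0.009 0 0\n0.0364 0.009 0 0\n0.0364 0.009 0 0\n0 0 0 0\n0 0 0 0\n0 0 0 0", aperture=0.0)

```text
time: 43.47
position: [0.4774, -0.2141, 0.161]
tool_rot: [0.678, 0.735, -0.0, 0.001]
ft_force: [0.4, -0.1, -0.1]
grip_width: 0.0001
grip_force: 0.0
```

Emit:
move_tool(offsets="0 0 0 0\n0 0 0 0\n0 0 0 0", aperture=0.05)

```text
time: 43.72
position: [0.4767, -0.215, 0.1604]
tool_rot: [0.679, 0.734, -0.0, 0.0]
ft_force: [-0.4, 0.2, 0.2]
grip_width: 0.0134
grip_force: 0.0
```

```bash
python3 pose.py .4763 -.2133 .0613
```

```text
43.9667 pos [ 0.4766 -0.2145  0.1603] yaw 4.48 F [-0.1224 -0.0388  0.0097] grip 0.03240119454006227 0.0
delta [ 0.0012 -0.0002  0.099 ]
```

Emit:
move_tool(offsets="0.001 0 0.02 0\n0 0 0.03 0\n0 0 0.03 0\n0 0 0.014 0\n0 0 0.005 0\n0 0 0 0\n0 0 0 0", aperture=0.05)

```text
time: 44.6
position: [0.477, -0.2129, 0.0618]
tool_rot: [0.679, 0.734, 0.0, 0.0]
ft_force: [0.1, 0.7, 0.5]
grip_width: 0.0502
grip_force: 0.0
```

Emit:
move_tool(offsets="0 0 0 0\n0 0 0 0\n0 0 0 0\n0 0 0 0\n0 0 0 0\n0 0 0 0\n0 0 0 0\n0 0 0 0", aperture=0.0, clamp_n=35)

```text
time: 45.27
position: [0.4762, -0.2126, 0.0617]
tool_rot: [0.679, 0.735, -0.0, -0.0]
ft_force: [-2.7, -0.4, 4.9]
grip_width: 0.0191
grip_force: 35.0
```

```bash
python3 pose.py
```

```text
45.5167 pos [ 0.4764 -0.2126  0.0617] yaw 4.54 F [-2.2514 -0.6165  5.4011] grip 0.019068558028741286 34.99782508704811
```

Emit:
move_tool(offsets="0.005 -0.0015 0 0\n0.01 -0.0016 0 0\n0.014 0 0 0\n0.014 0 0 0\n0.014 0 0 0\n0.014 0 0 0\n0.014 0 0 0\n0.008 0 0 0\n0.0043 0 0 0\n0 0 0 0\n0 0 0 0\n0 0 0 0")

```text
time: 46.57
position: [0.465, -0.1138, 0.0617]
tool_rot: [0.679, 0.734, 0.0, -0.001]
ft_force: [2.8, 2.6, 7.5]
grip_width: 0.0193
grip_force: 35.0
```

```bash
python3 pose.py .4657 -.1159 .0617
```

```text
46.8167 pos [ 0.465  -0.1139  0.0617] yaw 4.49 F [2.1365 2.8251 7.1859] grip 0.019093377551299733 34.99624082352966
delta [-0.0021  0.0006 -0.    ]
```

Emit:
move_tool(offsets="0 0 0 0\n0 0 0 0\n0 0 0 0\n0 0 -0.01 0\n0 0 -0.03 0\n0 0 -0.04 0\n0 0 -0.04 0\n-0.035 0 -0.04 0\n-0.035 0 -0.035 0\n-0.035 0.01 0 0\n-0.035 0 0 0\n0 0 0 0\n0 0 0 0\n0 0 0 0", aperture=0.06)

```text
time: 48.03
position: [0.4843, -0.2402, 0.2409]
tool_rot: [0.679, 0.734, 0.0, -0.002]
ft_force: [-0.0, -0.9, -0.7]
grip_width: 0.0601
grip_force: 0.0
```

```bash
python3 chk.py w14 .6463,-.1513
```

```text
array([ 0.4784, -0.162 ,  0.4036]) array([0.989 , 0.0389, 0.004 , 0.143 ])
.6463,-.1513 along x at y+36 (board) -60:33/36/183 -56:34/35/181 -52:35/34/179 -48:35/34/171 -44:34/35/169 -40:35/36/172 -36:35/36/163 -32:96/14/184 -28:103/9/246 -24:107/9/245 -20:107/9/245 -16:103/7/243 -12:101/8/245 -8:99/7/244 -4:101/8/245 0:100/9/245 4:105/8/245 8:101/8/244 12:101/8/244 16:101/8/244 20:101/8/244 24:101/8/244 28:101/8/244 32:100/9/243 36:39/36/141 40:39/37/139 44:38/35/137 48:40/39/136 52:39/31/108 56:23/18/57 60:23/18/56
.6463,-.1513 along y at x-27 (board) -60:21/21/155 -56:23/20/155 -52:26/12/165 -48:101/8/245 -44:34/31/181 -40:103/9/244 -36:103/7/247 -32:100/6/246 -28:100/6/246 -24:100/6/246 -20:105/6/246 -16:19/25/224 -12:20/38/223 -8:19/38/222 -4:20/38/224 0:20/38/224 4:20/39/223 8:21/36/224 12:19/40/221 16:19/39/221 20:20/40/222 24:20/41/222 28:19/40/222 32:19/39/222 36:107/9/245 40:105/8/246 44:68/5/190 48:50/13/180 52:35/35/162 56:105/23/201 60:10/23/98
```

```bash
python3 - <<'E'
from h import *
from cams import w1
th=np.radians(4.5);ex=np.array([np.cos(th),np.sin(th),0]);ey=np.array([-ex[1],ex[0],0])
P=np.array([.6463,-.1513,.055])
for n,xyz,q,hi in(("w13",[0.4728,-0.1741,0.4236],[0.9888,0.0384,0.0057,0.1443],0),("w14",[0.4784,-0.162,0.4036],[0.989,0.0389,0.004,0.143],1)):
    c=dict(w1,xyz=np.array(xyz),attitude=np.array(q)); s=cv2.cvtColor(cv2.imread(f"pics/{n}.png"),cv2.COLOR_BGR2HSV)[...,1].astype(np.float32)
    f=lambda e,o,b,k:cv2.remap(s,*[v.reshape(1,1).astype(np.float32) for v in proj(c,P+e*k/1000+o*b/1000)],cv2.INTER_LINEAR)[0,0]
    for nm,e,o,bs,L in(("x",ex,ey,(36,34,38),33),("y",ey,ex,(-27,-25,-29),42)):
        for b in bs:
            r=[]
            for sg in(-1,1):
                ks=np.arange(L-9,L+9,.5)*sg; v=np.array([f(e,o,b,k) for k in ks]); g=np.abs(np.diff(np.convolve(v,np.ones(3)/3,'same')))[2:-2]; r.append(ks[2:-3][g.argmax()])
            print(n,nm,b,r,np.mean(r))
E
```

```text
w13 x 36 [np.float64(-34.0), np.float64(32.5)] -0.75
w13 x 34 [np.float64(-34.0), np.float64(32.5)] -0.75
w13 x 38 [np.float64(-33.0), np.float64(32.0)] -0.5
w13 y -27 [np.float64(-40.5), np.float64(46.5)] 3.0
w13 y -25 [np.float64(-40.0), np.float64(46.5)] 3.25
w13 y -29 [np.float64(-40.0), np.float64(42.5)] 1.25
w14 x 36 [np.float64(-33.0), np.float64(34.5)] 0.75
w14 x 34 [np.float64(-25.5), np.float64(34.5)] 4.5
w14 x 38 [np.float64(-33.0), np.float64(34.5)] 0.75
w14 y -27 [np.float64(-42.5), np.float64(48.0)] 2.75
w14 y -25 [np.float64(-42.5), np.float64(34.0)] -4.25
w14 y -29 [np.float64(-45.0), np.float64(48.0)] 1.5
```

Emit:
move_tool(offsets="-0.032 -0.0098 0 0\n-0.032 -0.0098 0 0\n-0.032 -0.0098 0 0\n-0.032 -0.0098 0 0\n-0.032 -0.0098 0 0\n-0.032 -0.0098 0 0\n0 0 0.03 0\n0 0 0.04 0\n0 0 0.04 0\n0 0 0.025 0\n0 0 0.013 0\n0 0 0 0\n0 0 0 0\n0 0 0 0", aperture=0.0, clamp_n=10)

```text
time: 49.25
position: [0.4432, -0.4373, 0.0952]
tool_rot: [0.678, 0.735, -0.0, 0.001]
ft_force: [0.2, -0.5, -0.4]
grip_width: 0.0006
grip_force: 0.0
```

```bash
python3 pose.py .4405 -.436 .060
```

```text
49.5 pos [ 0.4432 -0.4379  0.0957] yaw 4.54 F [ 0.1667 -0.3411 -0.2131] grip 0.00040379209094435484 0.0
delta [ 0.0022 -0.0025  0.0357]
```

Emit:
move_tool(offsets="0.002 -0.0025 0.02 0\n0 0 0.015 0\n0 0 0.004 0\n0 0 0.002 0\n0 0 0.0015 0\n0 0 0 0\n0 0 0 0")

```text
time: 50.13
position: [0.4395, -0.4356, 0.0527]
tool_rot: [0.679, 0.735, -0.0, -0.0]
ft_force: [-1.0, 2.1, 4.2]
grip_width: 0.0004
grip_force: 1.8
```

```bash
python3 pose.py
```

```text
50.3833 pos [ 0.4396 -0.4357  0.0525] yaw 4.53 F [-2.2415  2.0552  4.8823] grip 0.0002740127259989206 3.0518988796393387
```

Push a touch further to be at the stop, as before, then return to the handle.

Emit:
move_tool(offsets="0 0 0.0012 0\n0 0 0 0\n0 0 0 0")

```text
time: 50.68
position: [0.4396, -0.4357, 0.0523]
tool_rot: [0.679, 0.735, -0.0, 0.0]
ft_force: [-3.4, 3.4, 12.8]
grip_width: 0.0006
grip_force: 6.0
```

```bash
python3 pose.py
```

```text
50.9333 pos [ 0.4396 -0.4357  0.0523] yaw 4.54 F [-3.6559  3.7107 12.122 ] grip 0.00040567359993989676 6.006660443963483
```

Emit:
move_tool(offsets="0 0 -0.01 0\n0 0 -0.03 0\n0 0 -0.04 0\n0 0 -0.03 0\n0.038 0.0063 0 0\n0.038 0.0063 0 0\n0.038 0.0063 0 0\n0.038 0.0063 0 0\n0.038 0.0063 0 0\n0.038 0.0063 0 0\n0.038 0.0063 0 0\n0.0525 0.0063 0 0\n0 0 0 0\n0 0 0 0\n0 0 0 0", aperture=0.0)

```text
time: 52.23
position: [0.4657, -0.1262, 0.161]
tool_rot: [0.678, 0.735, 0.0, 0.002]
ft_force: [0.7, -0.2, 0.2]
grip_width: 0.0002
grip_force: 0.0
```

Emit:
move_tool(offsets="0 0 0 0\n0 0 0 0\n0 0 0 0\n0 0 0 0", aperture=0.05)

```text
time: 52.57
position: [0.4644, -0.1267, 0.1605]
tool_rot: [0.679, 0.734, 0.0, 0.0]
ft_force: [0.4, -0.8, 0.3]
grip_width: 0.0196
grip_force: 0.0
```

```bash
python3 pose.py .465 -.1139 .0615
```

```text
52.8167 pos [ 0.4643 -0.1262  0.1605] yaw 4.5 F [ 0.0264 -0.0311 -0.43  ] grip 0.03974311518904524 0.0
delta [0.0122 0.0016 0.099 ]
```

Emit:
move_tool(offsets="0.0122 0.0016 0.01 0\n0 0 0.03 0\n0 0 0.03 0\n0 0 0.02 0\n0 0 0.009 0\n0 0 0 0\n0 0 0 0", aperture=0.05)

```text
time: 53.45
position: [0.4651, -0.1133, 0.0616]
tool_rot: [0.679, 0.734, -0.0, -0.0]
ft_force: [-0.4, 0.3, 0.4]
grip_width: 0.0502
grip_force: 0.0
```

Emit:
move_tool(offsets="0 0 0 0\n0 0 0 0\n0 0 0 0\n0 0 0 0\n0 0 0 0\n0 0 0 0\n0 0 0 0\n0 0 0 0", aperture=0.0, clamp_n=35)

```text
time: 54.12
position: [0.4651, -0.1133, 0.0619]
tool_rot: [0.679, 0.735, 0.0, 0.0]
ft_force: [-0.8, -0.7, 4.7]
grip_width: 0.0188
grip_force: 35.0
```

Emit:
move_tool(offsets="0.005 0 0 0\n0.01 0 0 0\n0.014 0 0 0\n0.014 0 0 0\n0.014 0 0 0\n0.014 0 0 0\n0.012 0 0 0\n0.007 0 0 0\n0.0034 0 0 0\n0 0 0 0\n0 0 0 0\n0 0 0 0")

```text
time: 55.12
position: [0.4583, -0.019, 0.0619]
tool_rot: [0.679, 0.734, 0.001, 0.0]
ft_force: [1.4, 2.4, 6.6]
grip_width: 0.0191
grip_force: 35.0
```

```bash
python3 pose.py
```

```text
55.3667 pos [ 0.4583 -0.0191  0.0619] yaw 4.48 F [1.5359 2.6111 6.6492] grip 0.01889657188926487 35.00230857403949
```

Emit:
move_tool(offsets="0 0 0 0\n0 0 0 0\n0 0 0 0\n0 0 -0.01 0\n0 0 -0.03 0\n0 0 -0.04 0\n0 0 -0.04 0\n0 0 -0.04 0\n0 0 -0.04 0\n0 0 -0.03 0\n0 0.03 0 0\n0 0.03 0 0\n0 0.03 0 0\n0 0.03 0 0\n-0.02 0.015 0 0\n-0.02 0 0 0\n0 0 0 0\n0 0 0 0\n0 0 0 0", aperture=0.06)

```text
time: 57.0
position: [0.5943, -0.0487, 0.2907]
tool_rot: [0.679, 0.734, -0.0, -0.001]
ft_force: [-0.8, 0.2, -0.0]
grip_width: 0.0601
grip_force: 0.0
```

```bash
cat > coins.py <<'E'
from blk import *
import sys
c=snap("wrist",sys.argv[1]); print(repr(c["xyz"]),repr(c["attitude"]),state()[0]["position"]); h=cv2.cvtColor(c["img"],cv2.COLOR_RGB2HSV)
z=float(sys.argv[2])
m=((h[...,0]>14)&(h[...,0]<36)&(h[...,1]>int(sys.argv[3]))&(h[...,2]>120)).astype(np.uint8); m[262:]=0
n,l,s,ce=cv2.connectedComponentsWithStats(m)
for i in range(1,n):
    if 150<s[i,4]<4000: print(s[i].tolist(),"centre px",ce[i].round(1),"pos",cast(c,ce[i],z)[:2],"bbox mid",cast(c,(s[i,0]+s[i,2]/2-.5,s[i,1]+s[i,3]/2-.5),z)[:2])
E
python3 coins.py w15 .0665 90
```

```text
array([0.5882, 0.0298, 0.4532]) array([0.9888, 0.039 , 0.0046, 0.144 ]) [ 0.5944 -0.0485  0.291 ]
[284, 69, 28, 25, 488] centre px [297.3  81.1] pos [0.6305 0.042 ] bbox mid [0.6308 0.0422]
[285, 157, 24, 22, 395] centre px [296.1 167.2] pos [ 0.6401 -0.0545] bbox mid [ 0.6405 -0.0548]
[198, 208, 12, 54, 454] centre px [203.4 233.4] pos [ 0.5335 -0.1484] bbox mid [ 0.5336 -0.1498]
```

Emit:
move_tool(offsets="0.03 0.014 0 0\n0.03 0.014 0 0\n0.0276 0.0141 0.01 0\n0 0 0.04 0\n0 0 0.04 0\n0 0 0.04 0\n0 0 0.03 0\n0 0 0.015 0\n0 0 0 0\n0 0 0 0\n0 0 0 0", aperture=0.06)

```text
time: 57.97
position: [0.6314, 0.0416, 0.1181]
tool_rot: [0.678, 0.735, 0.001, 0.001]
ft_force: [-0.6, 0.5, -0.2]
grip_width: 0.0601
grip_force: 0.0
```

```bash
python3 pose.py .6295 .0422 .0585
```

```text
58.2167 pos [0.6316 0.0414 0.1185] yaw 4.53 F [-0.209   0.1699 -0.0753] grip 0.06020929684589834 0.0
delta [ 0.001  -0.0022  0.06  ]
```

Emit:
move_tool(offsets="0.001 -0.0018 0.03 0\n0 0 0.02 0\n0 0 0.0085 0\n0 0 0 0\n0 0 0 0\n0 0 0 0")

```text
time: 58.77
position: [0.6294, 0.042, 0.059]
tool_rot: [0.679, 0.734, 0.001, 0.001]
ft_force: [0.1, -0.6, -1.2]
grip_width: 0.0598
grip_force: 0.0
```

Emit:
move_tool(offsets="0 0 0 0\n0 0 0 0\n0 0 0 0\n0 0 0 0\n0 0 0 0\n0 0 0 0", aperture=0.03, clamp_n=40)

```text
time: 59.27
position: [0.6293, 0.0421, 0.0586]
tool_rot: [0.679, 0.734, 0.0, 0.001]
ft_force: [0.4, -0.6, 3.1]
grip_width: 0.0397
grip_force: 40.0
```

Emit:
move_tool(offsets="0 0 -0.005 0\n0 0 -0.015 0\n0 0 -0.03 0\n0 0 -0.04 0\n0 0 -0.04 0\n0 0 -0.01 0\n0 0 0 0\n0 0 0 0")

```text
time: 59.93
position: [0.6278, 0.0423, 0.1979]
tool_rot: [0.679, 0.734, -0.0, -0.0]
ft_force: [-0.6, 0.9, -1.6]
grip_width: 0.0392
grip_force: 40.0
```

```bash
python3 pose.py .5469 .3789 .0138
```

```text
60.1833 pos [0.627  0.0423 0.196 ] yaw 4.52 F [-0.1217  0.5488 -1.3003] grip 0.03981162268075403 39.99851882457733
delta [ 0.3417 -0.0524  0.1828]
```

Emit:
move_tool(offsets="0.02 -0.003 0 0\n0.037 -0.006 0 0\n0.037 -0.006 0 0\n0.037 -0.006 0 0\n0.037 -0.006 0 0\n0.037 -0.006 0 0\n0.037 -0.006 0 0\n0.037 -0.006 0 0\n0.037 -0.005 0 0\n0.0257 -0.0024 0 -0.0915\n0 0 0.03 0\n0 0 0.04 0\n0 0 0.04 0\n0 0 0.04 0\n0 0 0.015 0\n0 0 0 0\n0 0 0 0\n0 0 0 0")

```text
time: 61.73
position: [0.5506, 0.3792, 0.0341]
tool_rot: [0.644, 0.765, 0.001, 0.001]
ft_force: [-0.8, 0.7, 0.4]
grip_width: 0.0395
grip_force: 40.0
```

```bash
python3 pose.py .5469 .3789 .0138
```

```text
61.9833 pos [0.5508 0.3793 0.035 ] yaw 9.77 F [-0.1037  0.0239 -0.7492] grip 0.04014276255328307 39.99885678291321
delta [ 0.0002 -0.004   0.0211]
```

Emit:
move_tool(offsets="0 -0.003 0.01 0\n0 0 0.007 0\n0 0 0.003 0\n0 0 0 0\n0 0 0 0")

```text
time: 62.45
position: [0.5453, 0.3778, 0.0135]
tool_rot: [0.644, 0.765, -0.001, -0.001]
ft_force: [-2.2, -1.2, 7.7]
grip_width: 0.0394
grip_force: 40.0
```

Emit:
move_tool(offsets="0 0 0 0\n0 0 0 0\n0 0 0 0\n0 0 -0.005 0\n0 0 -0.02 0\n0 0 -0.04 0\n0 0 -0.04 0\n0 0 -0.04 0\n0 0 -0.04 0\n0 0 -0.02 0\n0 0 0 0.0915\n0 0 0 0\n0 0 0 0", aperture=0.06)

```text
time: 63.53
position: [0.546, 0.3779, 0.2179]
tool_rot: [0.678, 0.735, -0.0, -0.0]
ft_force: [0.4, -0.4, -0.3]
grip_width: 0.0597
grip_force: 0.0
```

```bash
python3 pose.py .6398 -.0545 .0585
```

```text
63.7833 pos [0.5457 0.3778 0.2168] yaw 4.57 F [0.0847 0.0374 0.0124] grip 0.0606461540938807 0.0
delta [-0.4383  0.0598  0.1586]
```

Emit:
move_tool(offsets="-0.02 0.003 -0.02 0\n-0.037 0.005 -0.01 0\n-0.037 0.005 -0.01 0\n-0.037 0.005 -0.01 0\n-0.037 0.005 0 0\n-0.037 0.005 0 0\n-0.037 0.005 0 0\n-0.037 0.005 0 0\n-0.037 0.005 0 0\n-0.037 0.005 0 0\n-0.03 0 0 0\n-0.03 0 0 0\n0 0 0 0\n0 0 0 0\n0 0 0 0")

```text
time: 65.08
position: [0.6265, -0.0294, 0.2675]
tool_rot: [0.679, 0.734, -0.0, -0.001]
ft_force: [-0.2, -0.6, -0.4]
grip_width: 0.0599
grip_force: 0.0
```

```bash
python3 coins.py w16 .0665 90;  python3 pose.py .6398 -.0545 .0585
```

```text
array([0.6201, 0.0492, 0.43  ]) array([0.9888, 0.039 , 0.0052, 0.1442]) [ 0.6265 -0.0288  0.2677]
[257, 175, 25, 23, 443] centre px [268.5 185.9] pos [ 0.6407 -0.0542] bbox mid [ 0.6412 -0.0543]
65.3833 pos [ 0.6266 -0.0284  0.2679] yaw 4.63 F [-0.2843 -0.0663 -0.2683] grip 0.05957127013934037 0.0
delta [-0.0271  0.011   0.2094]
```

Emit:
move_tool(offsets="-0.027 0.0115 0.01 0\n0 0 0.04 0\n0 0 0.04 0\n0 0 0.04 0\n0 0 0.02 0\n0 0 0 0\n0 0 0 0\n0 0 0 0", aperture=0.06)

```text
time: 66.1
position: [0.642, -0.0559, 0.1198]
tool_rot: [0.678, 0.735, 0.001, 0.002]
ft_force: [0.3, -0.3, 0.6]
grip_width: 0.0599
grip_force: 0.0
```

```bash
python3 pose.py .6402 -.0544 .0585
```

```text
66.35 pos [ 0.642  -0.056   0.1203] yaw 4.54 F [-0.2178 -0.0013 -0.1604] grip 0.05992506308055974 0.0
delta [ 0.0018 -0.0019  0.0618]
```

Emit:
move_tool(offsets="0.001 -0.0018 0.03 0\n0 0 0.02 0\n0 0 0.011 0\n0 0 0 0\n0 0 0 0\n0 0 0 0")

```text
time: 66.9
position: [0.639, -0.0551, 0.0576]
tool_rot: [0.679, 0.734, 0.0, 0.0]
ft_force: [-0.2, 0.1, -0.1]
grip_width: 0.06
grip_force: 0.0
```

Emit:
move_tool(offsets="0 0 0 0\n0 0 0 0\n0 0 0 0\n0 0 0 0\n0 0 0 0\n0 0 0 0", aperture=0.03, clamp_n=40)

```text
time: 67.4
position: [0.639, -0.055, 0.0573]
tool_rot: [0.679, 0.734, 0.0, 0.0]
ft_force: [0.6, -0.6, 1.4]
grip_width: 0.0393
grip_force: 40.0
```

Emit:
move_tool(offsets="0 0 -0.005 0\n0 0 -0.015 0\n0 0 -0.03 0\n0 0 -0.04 0\n0 0 -0.04 0\n0 0 -0.01 0\n0 0 0 0\n0 0 0 0")

```text
time: 68.07
position: [0.6379, -0.0548, 0.197]
tool_rot: [0.679, 0.735, -0.0, -0.0]
ft_force: [0.2, 0.1, -1.4]
grip_width: 0.0392
grip_force: 40.0
```

```bash
python3 pose.py .5649 .2745 .0138
```

```text
68.3167 pos [ 0.637  -0.0546  0.1951] yaw 4.52 F [-0.2621  0.0867 -1.7289] grip 0.03956002737803474 39.999545216560364
delta [ 0.3334 -0.0452  0.182 ]
```

Emit:
move_tool(offsets="0.02 -0.003 0 0\n0.037 -0.005 0 0\n0.037 -0.005 0 0\n0.037 -0.005 0 0\n0.037 -0.005 0 0\n0.037 -0.005 0 0\n0.037 -0.005 0 0\n0.037 -0.005 0 0\n0.035 -0.004 0 0\n0.0194 -0.0032 0 -0.0915\n0 0 0 0\n0 0 0 0\n0 0 0 0")

```text
time: 69.45
position: [0.5671, 0.2732, 0.1963]
tool_rot: [0.645, 0.764, -0.001, -0.0]
ft_force: [0.4, -0.7, -1.5]
grip_width: 0.0397
grip_force: 40.0
```

```bash
python3 coins.py w17 .0215 60; python3 pose.py .5649 .2745 .0138
```

```text
array([0.5536, 0.3513, 0.3586]) array([0.9858, 0.0839, 0.0117, 0.1448]) [0.5673 0.2727 0.1964]
[77, 0, 15, 77, 421] centre px [84.3 36.5] pos [0.3875 0.3697] bbox mid [0.3872 0.3684]
[317, 0, 14, 166, 921] centre px [323.5  78. ] pos [0.614  0.3715] bbox mid [0.6149 0.3674]
[91, 98, 14, 73, 341] centre px [ 97.4 133.4] pos [0.4024 0.2817] bbox mid [0.4025 0.2811]
[104, 190, 92, 28, 484] centre px [143.9 212.1] pos [0.4545 0.2052] bbox mid [0.4597 0.2161]
[228, 225, 59, 37, 1797] centre px [257.1 245.4] pos [0.5811 0.1871] bbox mid [0.5805 0.1899]
69.75 pos [0.5676 0.2726 0.1968] yaw 9.66 F [ 0.1973 -0.0532 -1.1001] grip 0.03970391111065889 39.99955236911774
delta [ 0.0024 -0.0023  0.183 ]
```

```bash
python3 - <<'E'
from blk import *
c=snap("wrist","w18"); h=cv2.cvtColor(c["img"],cv2.COLOR_RGB2HSV)
print(proj(c,[.546,.378,.0215]))
m=((h[...,1]<110)).astype(np.uint8); m[200:]=0; m[:,:110]=0; m[:,310:]=0
for r in rectat(c,m,.010): print("nonred",r)
m=((h[...,1]<90)&(h[...,2]>190)).astype(np.uint8); m[200:]=0; m[:,:110]=0; m[:,310:]=0
for r in rectat(c,m,.0215): print("bright",r)
E
```

```text
[253.8074  57.8669]
nonred ((539.5828857421875, 329.08343505859375), (140.74339294433594, 200.44171142578125), 12.209210395812988)
bright ((544.7922973632812, 377.11309814453125), (31.835735321044922, 49.42625427246094), 9.673155784606934)
bright ((550.8572998046875, 332.39166259765625), (122.39205932617188, 189.10940551757812), 9.672447204589844)
```

Emit:
move_tool(offsets="0.001 -0.001 0.03 0\n0 0 0.04 0\n0 0 0.04 0\n0 0 0.04 0\n0 0 0.015 0\n0 0 0 0\n0 0 0 0\n0 0 0 0")

```text
time: 70.52
position: [0.5677, 0.275, 0.0336]
tool_rot: [0.644, 0.765, 0.001, 0.001]
ft_force: [0.2, 0.4, -0.3]
grip_width: 0.0397
grip_force: 40.0
```

```bash
python3 pose.py .5649 .2745 .0125
```

```text
70.7667 pos [0.5676 0.2751 0.0341] yaw 9.77 F [-0.208   0.1377 -0.8393] grip 0.03950508282916065 39.99962031841278
delta [-0.0002 -0.0029  0.0215]
```

Emit:
move_tool(offsets="0 -0.0025 0.01 0\n0 0 0.008 0\n0 0 0.003 0\n0 0 0 0\n0 0 0 0")

```text
time: 71.23
position: [0.563, 0.2741, 0.012]
tool_rot: [0.644, 0.765, -0.001, -0.0]
ft_force: [-3.6, 0.1, 10.8]
grip_width: 0.0396
grip_force: 40.0
```

Emit:
move_tool(offsets="0 0 0 0\n0 0 0 0\n0 0 0 0\n0 0 -0.005 0\n0 0 -0.02 0\n0 0 -0.04 0\n0 0 -0.04 0\n0 0 -0.04 0\n0 0 -0.04 0\n0 0 -0.04 0\n0 0 -0.04 0.0915\n0 -0.02 -0.02 0\n0 0 0 0\n0 0 0 0", aperture=0.06)

```text
time: 72.4
position: [0.5437, 0.2729, 0.2975]
tool_rot: [0.678, 0.735, 0.001, 0.001]
ft_force: [0.7, 0.5, -0.9]
grip_width: 0.0598
grip_force: 0.0
```

```bash
python3 - <<'E'
from h import *
c=snap("wrist","w19"); s=snap("scene","s19"); d=snap("side","d19"); print(state()[0]["position"],np.degrees(yaw(state()[1])))
z=lambda im,x,y,w,h,f:cv2.resize(im[y:y+h,x:x+w,::-1],None,fx=f,fy=f,interpolation=cv2.INTER_CUBIC)
a=z(c["img"],100,0,300,230,1.33); b=z(s["img"],90,110,400,250,1); e=z(d["img"],150,60,260,300,1.5)[:450]
out=np.zeros((600,800,3),np.uint8); out[:a.shape[0],:a.shape[1]]=a; out[306:306+250,:400]=b; out[:450,405:795]=e; cv2.imwrite("pics/m19.png",out)
E
```

```text
[0.54308128 0.27232693 0.29395144] 4.525675853448684
```

View pics/m19.png

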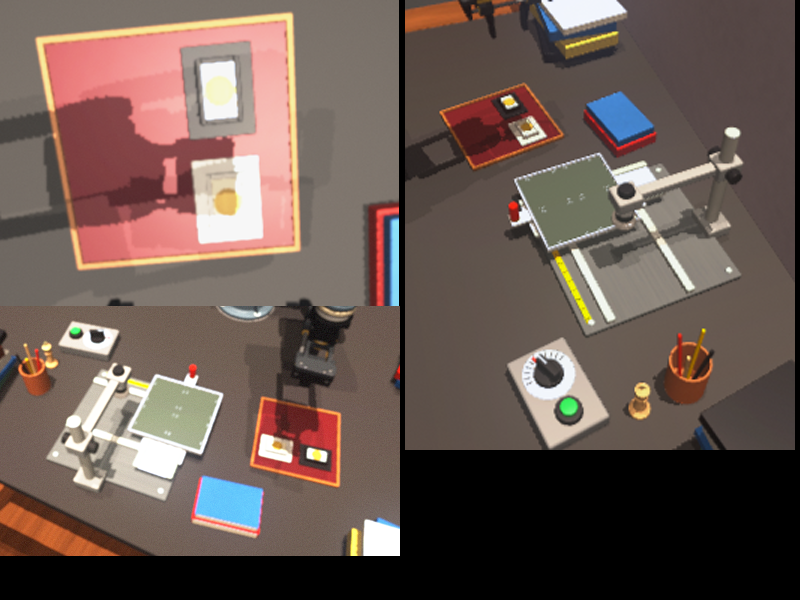

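The picture shows black at (218,90) and white at (227,200) flat and apart in the tray, bystanders in place. Last: the dial back to zero.

Emit:
move_tool(offsets="-0.02 -0.02 0 0\n-0.035 -0.02 0 0\n-0.035 -0.02 0 0\n-0.035 -0.02 0 0\n-0.035 -0.02 0 0\n-0.039 -0.0065 0 0\n-0.039 -0.0065 0 0\n-0.039 -0.0065 0 0\n-0.039 -0.0065 0 0\n-0.039 -0.0065 0 0\n-0.039 -0.0065 0 0\n-0.039 -0.0065 0 0\n-0.039 -0.0065 0 0\n-0.039 -0.0065 0 0\n-0.039 -0.006 0 0\n-0.039 0 0 0\n-0.036 0 0 0", aperture=0.05)

```text
time: 73.97
position: [0.428, -0.3657, 0.2937]
tool_rot: [0.679, 0.734, 0.0, -0.002]
ft_force: [1.1, 0.5, 1.4]
grip_width: 0.0498
grip_force: 0.0
```

Emit:
move_tool(offsets="0 0 0.03 -0.1017\n0 0 0.04 -0.1017\n0 0 0.04 -0.1017\n0 0 0.04 -0.1017\n0 0 0 0\n0 0 0 0\n0 0 0 0")

```text
time: 74.55
position: [0.4296, -0.3642, 0.1466]
tool_rot: [0.517, 0.856, -0.0, 0.0]
ft_force: [0.3, -0.5, -0.0]
grip_width: 0.0497
grip_force: 0.0
```

```bash
python3 pose.py .4284 -.3638 .053
```

```text
74.8 pos [ 0.4301 -0.3646  0.1481] yaw 27.81 F [-0.1732  0.0245  0.021 ] grip 0.049706551278781395 0.0
delta [ 0.0019 -0.0012  0.0951]
```

Emit:
move_tool(offsets="0.001 -0.001 0.03 0\n0 0 0.03 0\n0 0 0.025 0\n0 0 0.0095 0\n0 0 0 0\n0 0 0 0")

```text
time: 75.35
position: [0.428, -0.3633, 0.0522]
tool_rot: [0.516, 0.856, -0.0, 0.0]
ft_force: [-0.2, -0.5, 0.0]
grip_width: 0.0501
grip_force: 0.0
```

Emit:
move_tool(offsets="0 0 0 0\n0 0 0 0\n0 0 0 0\n0 0 0 0\n0 0 0 0\n0 0 0 0\n0 0 0 0\n0 0 0 0\n0 0 0 0", aperture=0.0, clamp_n=12)

```text
time: 76.1
position: [0.4279, -0.3629, 0.0518]
tool_rot: [0.516, 0.856, 0.0, 0.0]
ft_force: [0.8, -0.2, 3.3]
grip_width: 0.0137
grip_force: 12.0
```

Emit:
move_tool(offsets="0 0 0 -0.1\n0 0 0 -0.12\n0 0 0 -0.12\n0 0 0 -0.12\n0 0 0 -0.12\n0 0 0 -0.12\n0 0 0 -0.12\n0 0 0 -0.12\n0 0 0 -0.12\n0 0 0 -0.12\n0 0 0 -0.073\n0 0 0 0\n0 0 0 0")

```text
time: 77.18
position: [0.4271, -0.3645, 0.0518]
tool_rot: [-0.083, 0.997, -0.001, -0.0]
ft_force: [-3.5, -3.2, 2.1]
grip_width: 0.014
grip_force: 12.0
```

```bash
python3 - <<'E'
from h import *
o,Rm=state(); print(o["position"],np.degrees(yaw(Rm)),o["ft_force"],o["moment"],o["grip_width"])
E
```

```text
[ 0.42714033 -0.36449704  0.0518037 ] 99.56296219980098 [-3.54186636 -3.16635299  2.10701309] [-0.57257253  0.64301481 -0.05107625] 0.014015302357557331
```

Emit:
move_tool(offsets="0 0 0 -0.03\n0 0 0 0\n0 0 0 0")

```text
time: 77.43
position: [0.4272, -0.3645, 0.0518]
tool_rot: [-0.097, 0.995, -0.001, -0.0]
ft_force: [-3.5, -4.6, 2.8]
grip_width: 0.0142
grip_force: 12.1
```

```bash
python3 - <<'E'
from h import *
o,Rm=state(); print(np.degrees(yaw(Rm)),o["moment"],o["grip_width"])
E
```

```text
101.18623912599914 [-0.61149141  0.69604989 -0.23130526] 0.014153696801897873
```

Emit:
move_tool(offsets="0 0 0 0\n0 0 0 0\n0 0 0 0\n0 0 -0.01 0\n0 0 -0.03 0\n0 0 -0.04 0\n0 0 -0.04 0\n0 0 -0.04 0\n0.0 0 -0.03 0\n-0.03 0 0 0\n-0.04 0 0 0\n-0.01 0 0 0\n0 0 0 0\n0 0 0 0", aperture=0.06)

```text
time: 78.6
position: [0.5056, -0.3462, 0.2412]
tool_rot: [-0.1, 0.995, 0.001, -0.001]
ft_force: [0.0, -0.5, -0.4]
grip_width: 0.06
grip_force: 0.0
```

```bash
python3 - <<'E'
from h import *
np.set_printoptions(precision=4,suppress=True)
c=snap("wrist","w20"); h=cv2.cvtColor(c["img"],cv2.COLOR_RGB2HSV)
p=proj(c,[.4283,-.3635,.073]); print(p,state()[0]["position"],state()[0]["ft_force"])
x,y=p.round().astype(int); m=np.zeros(h.shape[:2],np.uint8); m[(h[...,2]>170)&(h[...,1]<60)]=1
k,l,s,ce=cv2.connectedComponentsWithStats(m)
for i in range(1,k):
    if 15<s[i,4]<400 and abs(ce[i]-p).max()<40:
        q=np.argwhere(l==i)[:,::-1]; P=np.array([cast(c,v,.073)[:2] for v in q]); e=np.linalg.svd(P-P.mean(0))[2][0]; print(s[i],P.mean(0),"dir",np.degrees(np.arctan2(e[1],e[0])),"len",np.ptp((P-P.mean(0))@e))
E
```

```text
[255.094   89.0906] [ 0.5049 -0.3465  0.241 ] [-0.5456  0.3612  0.1721]
```

```bash
python3 - <<'E'
from h import *
c=snap("wrist"); h=cv2.cvtColor(c["img"],cv2.COLOR_RGB2HSV); P=[]
for y in range(40,140):
    for x in range(200,310):
        if h[y,x,2]>170 and h[y,x,1]<60:
            q=cast(c,(x,y),.073)[:2]
            if np.linalg.norm(q-[.4283,-.3635])<.0215: P.append(q)
P=np.array(P); v=P.mean(0)-[.4283,-.3635]; e=np.linalg.svd(P-P.mean(0))[2][0]
print(len(P),P.mean(0),np.degrees(np.arctan2(v[1],v[0]))%360,np.degrees(np.arctan2(e[1],e[0]))%180)
E
```

```text
75 [ 0.41571263 -0.36644579] 193.1717445715737 10.156925616821871
```

```bash
python3 -c "
from rig import robot, vision, ticket, get_obs; print(ticket.hand_in())"
```

```text
the job is handed in; nothing more can be done
None
```

I handed the job in at about 79 s: only the black and white frames were there, so I photographed black, then white, with the dial at the red marker to within about 2°, put both back flat and apart in the tray, and turned the dial back to zero; nothing was bumped that I could see, and no verdict was returned.

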